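# Warm the mounting plates in the covered pan

## Task

Get the blue mounting plates warming: slide the pan by its handle, without lifting it, from the red hot ring to the centre of the white loading ring, lay every blue plate down inside it there (they may overlap, but none on edge), and put the orange lid on so that it sits fully down over both pegs. Then slide the covered pan, again without lifting it, back to the centre of the red ring, and last press the green start button right down once; leave the other things on the bench where they are.

Things in the scene. Friction and masses are not known exactly. Their poses are not given: they have to be found in the camera images.
- stove: fixed two-zone hotplate, aluminium with a black top, 250 (x) by 345 (y) by 30 mm high, flat top at z = 30 mm. Origin under the point midway between its two marked rings; z up.
- heat_ring: the red ring painted on the hotplate with a small red dot in its middle (162 mm across): the hot position. Origin at its centre, on the hotplate's top. The two rings lie side by side (along y of the hotplate), 176 mm centre to centre; which one is on the left varies.
- load_ring: the white ring painted on the hotplate with a white dot in its middle (162 mm across): the loading position. Origin at its centre, on the hotplate's top.
- pan: steel pan, loose, 0.5 to 0.75 kg. Origin at the centre of its underside, z up. Outer radius 70 mm, inner 66; inner floor 5 mm up, rim 46 mm up. Straight black handle along -x, 18 mm wide, 14 tall, centre line 34 mm up, from 72 to 152 mm out. Two lugs at y = +-83 mm carry upright brass pegs, 9 mm thick, cone-tipped, from 46 to 61 mm up.
- lid: orange pan lid, loose, 0.16 kg: disc of radius 68 mm, 5 mm thick, with lugs at y = +-83 mm (192 mm overall), each with a 13 mm square hole for a pan peg; either way round fits, x axis along the pan's. Seated, its underside is 46 mm above the pan's. Origin at the centre of its flat underside, z up.
- pan_grip (a point): point on the pan's handle centre line, 110 mm from the pan's centre, 34 mm above its underside; axes as the pan's
- lid_grip (a point): middle of the black bar grip on the lid, 26 mm above the lid's underside; the bar runs along the lid's x axis, 60 mm long and 16 mm thick (y), from 5 to 37 mm above the lid's underside
- start (a joint): green start button, 32 mm across, in a black housing at the rear of the hotplate, midway between the rings: 0 up, 0.006 m fully pressed (5 N, springs back).
- start_top (a point): centre of the start button's top face
- plate1: flat blue mounting plate with two brass dots, loose, 64 (x) by 36 (y) by 6 mm (z), 40 g, one of 3 or 4 lying on a white mat 3 mm thick. Origin at the centre of its underside.
- plate2: flat blue mounting plate with two brass dots, loose, 64 (x) by 36 (y) by 6 mm (z), 40 g, one of 3 or 4 lying on a white mat 3 mm thick. Origin at the centre of its underside.
- plate3: flat blue mounting plate with two brass dots, loose, 64 (x) by 36 (y) by 6 mm (z), 40 g, one of 3 or 4 lying on a white mat 3 mm thick. Origin at the centre of its underside.
- plate4: flat blue mounting plate with two brass dots, loose, 64 (x) by 36 (y) by 6 mm (z), 40 g, one of 3 or 4 lying on a white mat 3 mm thick. Origin at the centre of its underside.
- model_a: bystander, to be left alone: plaster dental model with white teeth, 55 by 62 by 23 mm. Origin at its underside.
- model_b: bystander, to be left alone: plaster dental model with yellow teeth, 55 by 62 by 23 mm. Origin at its underside.
- wax_jar: bystander, to be left alone: jar with red lid, 56 mm across, 60 mm tall. Origin at its underside.
- wax_spatula: bystander, to be left alone: spatula 160 mm long, lying along its x axis. Origin at its underside.
- bench_brush: bystander, to be left alone: brush 150 mm long, lying along its x axis. Origin at its underside.
- mix_bowl: bystander, to be left alone: green mixing bowl, 90 mm across, 50 mm tall. Origin at its underside.

How it is judged:
On the way, in this order (a step that is already met when the one before it is completed fails the run):
1. the pan has been slid to the white loading ring (horizontal distance between pan and load_ring below 0.015 m and linear speed of pan below 0.02 m/s), for 0.3 s.
2. every plate lies in the pan, off the hot ring (horizontal distance between each of plate1, plate2, plate3, plate4 and pan below 0.06 m and z of plate1 in the frame of pan between 0 and 0.036 m and z of plate2 in the frame of pan between 0 and 0.036 m and z of plate3 in the frame of pan between 0 and 0.036 m and z of plate4 in the frame of pan between 0 and 0.036 m and horizontal distance between pan and heat_ring above 0.1 m), for 0.3 s.
3. the lid is seated over both pegs, the pan still off the hot ring (all of step 2 and horizontal distance between lid and pan below 0.006 m and z of lid in the frame of pan between 0.043 and 0.0495 m and angle between the x axis of lid and the x axis of pan, either way round below 0.07 rad and angle between lid's own z axis and vertical below 0.06 rad), for 0.3 s.
4. the covered pan is back on the red ring (horizontal distance between pan and heat_ring below 0.015 m and linear speed of pan below 0.02 m/s and horizontal distance between lid and pan below 0.006 m and z of lid in the frame of pan between 0.043 and 0.0495 m and angle between the x axis of lid and the x axis of pan, either way round below 0.07 rad and angle between lid's own z axis and vertical below 0.06 rad and horizontal distance between each of plate1, plate2, plate3, plate4 and pan below 0.06 m and z of plate1 in the frame of pan between 0 and 0.036 m and z of plate2 in the frame of pan between 0 and 0.036 m and z of plate3 in the frame of pan between 0 and 0.036 m and z of plate4 in the frame of pan between 0 and 0.036 m), for 0.3 s.
5. the start button is pressed right down (value of joint start above 0.0045 m and horizontal distance between pan and heat_ring below 0.015 m), for 0.05 s.
At the end, for the whole second after the job is handed in: The pan stands level and still within 15 mm of the red ring's centre, all plates present lie inside it, tilted by less than 34 degrees, the lid is seated on its rim over both pegs (within 6 mm and 4 degrees, underside under 3.5 mm above the rim), and the button has sprung back (all of step 4 and (angle between plate1's own z axis and vertical below 0.6 rad or angle between plate1's own z axis and vertical above 2.54 rad) and (angle between plate2's own z axis and vertical below 0.6 rad or angle between plate2's own z axis and vertical above 2.54 rad) and (angle between plate3's own z axis and vertical below 0.6 rad or angle between plate3's own z axis and vertical above 2.54 rad) and (angle between plate4's own z axis and vertical below 0.6 rad or angle between plate4's own z axis and vertical above 2.54 rad) and value of joint start below 0.002 m and angle between pan's own z axis and vertical below 0.05 rad); the robot touches nothing.
It fails at once if the pan is lifted off the hotplate (underside more than 12 mm above its top) (z of pan in the frame of stove above 0.042 m).
It fails at once if the pan is tipped by more than 17 degrees (angle between pan's own z axis and vertical above 0.3 rad).
It fails at once if a bystander is moved by more than 40 mm (distance of any of model_a, model_b, wax_jar, wax_spatula, bench_brush, mix_bowl from where it was at the start of the episode above 0.04 m).
Of plate1, plate2, plate3, plate4 only 3 to 4 are there at a start; the rules pass over those that are not, and their reading is None.
At some moment in a run one of plate1, plate2, plate3, plate4, lid, pan may be knocked a few centimetres aside while the robot is not near it.
Once in a run the grip may slacken for a moment while it holds something.
It also fails if it takes over 210 s, if anything falls off the work surface, if the arm or the gripper's body presses on something with over 40 N, if the wrist force passes 120 N, or if a joint passes its speed limit or range.

## Robot

A 6-joint arm with a two-finger parallel gripper is mounted at the origin on the work surface. World frame = base frame: x ahead of the robot, y to its left, z up, the work surface at z = 0. Lengths are in m, angles in rad, forces in N, time in s.
With the tool pointing down it reaches from about 0.375 to 0.9 m from the base axis. Payload 3.1 kg.
Tool frame: the origin (TCP) lies at the very end of the fingers, on their centre line; the grasp point (between the pads) lies 19 mm behind it; z points along the fingers, y is the line along which they close (so a half turn about z gives the same grasp; the last joint's range is limited). The gripper opens to 85 mm and grips with 20 to 120 N. Pads are 22 mm wide; open, the fingers measure 114 mm over their backs; the gripper's body (76 mm by 85 mm) begins 54 mm behind the grasp point. The pads swing forward as they close: fully open they stand 13 mm farther back than shut.
Start: joints at [-1.431, 0.527, 1.433, -0, 1.181, -0.178], TCP at [0.196, -0.593, 0.231] pointing down, gripper open.
Joint ranges: [-3.08, 3.08], [-0.75, 2.2], [0.22, 2.44], [-1.43, 4.57], [0, 2.65], [-2.85, 2.85]. Speed limits (rad/s): [2.79, 2.79, 3.14, 3.14, 3.14, 3.14].

## Interface

Orientations are given as [roll, pitch, yaw] about the fixed x, y, z axes, in that order (R = Rz(yaw) Ry(pitch) Rx(roll)).
In Python, from bench import read_state, vision, ticket gives the robot as it stands.
- The arm moves only by the tool carry_out, never from a script. Its argument "commands" is a list of rows, each an object with "translation": the shift along the tool's x, y, z in mm, a list of three; "yaw": the turn about the tool's z in degrees; "grip": the finger opening in mm, from 0 to 85.4. A call has 1 to 8 rows; each row is the pose to reach, as a shift and turn from the pose commanded when the call began, along the tool's axes at that moment; what a row does not reach only later rows make up. A row lasts 1/10 s, in which the tool goes at most 50 mm and 8.59 degrees, less where a joint would pass 70% of its speed; a pose out of reach is approached as far as the arm can. A call with a gripper value outside its range is refused whole. The fingers move at their own pace and stop on an object; "newtons" is the grip in N (left out, the last holds). Time passes only in rows, so rows that repeat a pose let the fingers close. It gives the time, the measured TCP pose, the force, the opening and the grip force at its end, in the units of the state.
- read_state(): the state, without advancing time (a new reading comes with each control period).
- vision.capture(name): name is "scene" or "side" or "wrist"; returns a dict with "color" (480x640x3 uint8, red, green, blue), "K" (3x3 intrinsics, pixels), "eye" and "rotation" of the camera in the world. Camera axes: x right, y down, z forward; pixel columns grow to the right and rows downward; lengths in m; the calibration is good to about 2 mm. The wrist camera is an equidistant fisheye: a pixel r from the principal point sees the ray r / f radians off the axis. A picture is of the moment at which its call begins. There is no depth.
- ticket.hand_in(): hands the job in; it is judged then, once.
The state is a dict: "t": time; "q": joint angles; "joint_vel": joint speeds; "joint_efforts": joint torques, N m; "tcp_pos": TCP position; "tool_rot": TCP orientation; "force": force on the tool from outside, world axes, zero at the start; "moment": the same for the moment, N m; "gripper_width": opening from 0.0 (shut) to 1.0 (fully open); "gripper_force": force on a finger pad.
Only numpy, scipy, OpenCV 4.12 (cv2) and the standard library are available. Lean on these libraries where they do the work, as an engineer would, in place of code of your own. Each camera call takes 0.05 s, during which the arm holds its last target. There are 200 camera calls.

## Working session

There is one attempt and no reset: what is moved stays moved. The work goes in short steps, Python scripts to look and compute and a tool call to move; the robot and the scene stay as the last step left them, time stands still between calls to the robot, and variables do not carry over. Pictures are saved under pics/ and viewed, at most 15 in all, crops included, and the job is handed in when it is done.

Besides the shell and the picture viewer there is one more tool, called after "Emit:" by a JSON object that holds its "name" and its "arguments". carry_out: Moves the arm, as the interface text tells. Its arguments: {"type":"object","properties":{"commands":{"type":"array"},"newtons":{"type":"number"}},"required":["commands"]}

```bash
mkdir -p pics; ls; python3 - <<'E'
from bench import read_state, vision
import cv2, numpy as np
s=read_state(); print(s)
for n in ("scene","side"):
    c=vision.capture(n); cv2.imwrite(f"pics/{n}0.png",c["color"][:,:,::-1]); print(n,c["K"],c["eye"],c["rotation"])
E
```

```text
pics
{'t': 0.0, 'q': array([-1.43051209e+00,  5.28507257e-01,  1.43389927e+00,  1.30872210e-05,
        1.18140461e+00, -1.78484753e-01]), 'joint_vel': array([-0.00062019,  0.00023919, -0.00090917, -0.0012329 , -0.00067892,
       -0.00033986]), 'joint_efforts': array([ 1.51263492e-03, -4.42348945e+01, -1.78025633e+01, -1.82217391e-04,
        8.50154349e-03, -2.71580582e-06]), 'tcp_pos': array([ 0.19581225, -0.59277891,  0.23030934]), 'tool_rot': array([-3.13941156e+00, -4.05771182e-04,  3.18763564e-01]), 'force': array([-0.34061627,  0.31916253, -0.50294886]), 'moment': array([0.00613587, 0.04698251, 0.00076409]), 'gripper_force': 0.0, 'gripper_width': 1.0024337086448283}
scene [[487.65259537   0.         315.89352478]
 [  0.         487.65259537 237.94727494]
 [  0.           0.           1.        ]] [ 0.96782312 -0.54324874  0.95916321] [-2.49405606 -0.01424047  0.69467878]
side [[461.85773471   0.         318.14049726]
 [  0.         461.85773471 232.30514897]
 [  0.           0.           1.        ]] [ 0.51365269 -0.77924081  0.6974815 ] [-2.23546715  0.00386958 -0.04873016]
```

View pics/scene0.png

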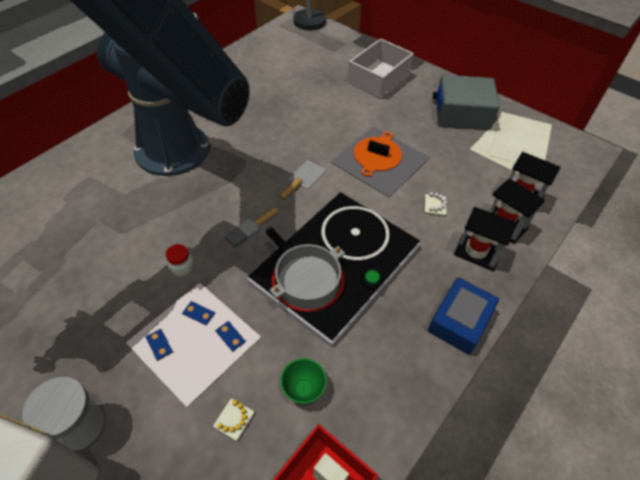

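View pics/side0.png

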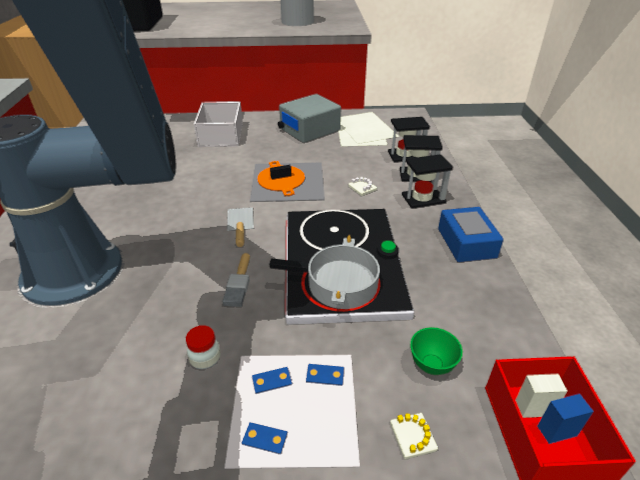

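The pictures show the stove with the white ring (scene 356,232) at the back and the pan on the red ring (scene 308,278). The handle points towards the robot. The lid is at (378,155) on a grey mat, the green button at (372,277), and three plates lie on the white mat at (199,312), (231,335) and (159,344).

```bash
cat > h.py <<'E'
from bench import read_state, vision
import cv2, numpy as np
from scipy.spatial.transform import Rotation as R
def cap(n,save=None):
    c=vision.capture(n); c["name"]=n
    c["R"]=R.from_euler("xyz",c["rotation"]).as_matrix()
    if save: cv2.imwrite(f"pics/{save}.png",c["color"][:,:,::-1])
    c["hsv"]=cv2.cvtColor(c["color"],cv2.COLOR_RGB2HSV); return c
def ray(c,uv):
    uv=np.atleast_2d(uv).astype(float); K=c["K"]
    d=np.c_[(uv[:,0]-K[0,2])/K[0,0],(uv[:,1]-K[1,2])/K[1,1],np.ones(len(uv))]
    if c["name"]=="wrist":
        r=np.hypot(d[:,0],d[:,1])+1e-12; d=np.c_[d[:,0]/r*np.sin(r),d[:,1]/r*np.sin(r),np.cos(r)]
    return d@c["R"].T
def plane(c,uv,z):
    d=ray(c,uv); return (c["eye"]+d*((z-c["eye"][2])/d[:,2])[:,None])[:,:2]
def proj(c,p):
    q=(np.atleast_2d(p)-c["eye"])@c["R"]
    if c["name"]=="wrist":
        r=np.hypot(q[:,0],q[:,1]); th=np.arctan2(r,q[:,2]); q=np.c_[q[:,:2]/(r[:,None]+1e-12)*th[:,None],np.ones(len(q))]
    return (q@c["K"].T/q[:,2:])[:,:2]
def tri(c1,u1,c2,u2):
    A=[];b=[]
    for c,u in((c1,u1),(c2,u2)):
        d=ray(c,u)[0]; d/=np.linalg.norm(d); P=np.eye(3)-np.outer(d,d); A.append(P); b.append(P@c["eye"])
    return np.linalg.solve(sum(A),sum(b))
RNG=dict(blue=((105,140,40),(125,255,255)),orange=((5,180,120),(14,255,255)),green=((55,150,50),(75,255,255)),
 brass=((14,90,80),(26,255,255)))
def mask(c,col): return cv2.inRange(c["hsv"],*map(np.array,RNG[col]))
def blobs(c,m,amin=30,z=None,box=None):
    cs,_=cv2.findContours(m,cv2.RETR_EXTERNAL,cv2.CHAIN_APPROX_NONE); o=[]
    for k in cs:
        M=cv2.moments(k)
        if M["m00"]<amin: continue
        u=(M["m10"]/M["m00"],M["m01"]/M["m00"])
        o.append((k[:,0],u,M["m00"]))
    return o
E
python3 - <<'E'
from h import *
np.set_printoptions(precision=4,suppress=True)
S=[cap("scene"),cap("side")]
for c in S:
    print(c["name"])
    for col,z in (("blue",.009),("orange",.008),("green",.05),("brass",.09)):
        for k,u,a in blobs(c,mask(c,col),4 if col=="brass" else 30):
            P=plane(c,k,z).astype(np.float32)
            r=cv2.minAreaRect(P*1000)
            print(col,np.round(u,1),a,plane(c,u,z)[0],np.round(r[0],1),np.round(r[1],1),round(r[2],1))
E
```

```text
scene
blue [159.3 345.5] 301.5 [ 0.4497 -0.4099] [ 445.4 -408.4] [31.  59.5] 72.6
blue [231.  337.1] 293.0 [ 0.5496 -0.3004] [ 545.3 -299.4] [31.1 59.3] 81.0
blue [199.7 313.7] 254.5 [ 0.4578 -0.3055] [ 453.1 -305.8] [59.3 30.1] 12.8
blue [463.1 315.1] 2912.0 [0.8998 0.0639] [898.5  67.4] [102.5 161.6] 5.7
blue [439.2  97.3] 62.5 [0.4586 0.6946] [457.5 695. ] [ 12.6 128.4] 31.0
orange [377.2 153.6] 1297.5 [0.4585 0.3594] [457.9 361.4] [133.8 152.2] 54.8
green [303.2 380.8] 1494.5 [ 0.7383 -0.2856] [ 737.5 -284.7] [83.4 85.5] 83.6
green [372.  276.2] 143.5 [ 0.6998 -0.0076] [700.2  -7.9] [31.  34.6] 36.3
brass [ 35.6 429.2] 7.5 [ 0.4539 -0.6561] [ 456.7 -654.8] [28.8  2.4] 22.5
brass [ 12.9 420. ] 28.5 [ 0.4103 -0.6727] [ 412.3 -671.9] [57.8  3.3] 21.1
brass [235.6 418. ] 206.0 [ 0.7019 -0.4233] [ 700.4 -423.6] [39.8 55.2] 12.4
brass [161.9 350.9] 12.5 [ 0.506  -0.4252] [ 505.7 -425.2] [7.5 7.8] 3.2
brass [235.1 341.4] 10.5 [ 0.5978 -0.3224] [ 597.8 -322.6] [7.9 6.2] 40.2
brass [154.4 336.1] 14.0 [ 0.4711 -0.4148] [ 471.2 -414.5] [7.8 9.2] 4.2
brass [224.1 328.4] 10.5 [ 0.5618 -0.3169
[... 1738 characters left out ...]
5 -365.1] [8.7 9.4] 87.1
brass [282.7 375.6] 23.0 [ 0.4777 -0.3564] [ 478.  -356.3] [8.9 9.3] 87.1
brass [336.3 374. ] 19.5 [ 0.5597 -0.3578] [ 559.3 -357.8] [7.1 9.3] 87.1
brass [313.4 372. ] 19.0 [ 0.5248 -0.3525] [ 524.9 -352.5] [7.2 7.8] 87.1
brass [337.8 294.5] 17.5 [ 0.5759 -0.19  ] [ 576.2 -189.9] [17.7  7.3] 85.5
brass [243.3 263.4] 145.0 [ 0.3974 -0.0959] [397.6 -94.2] [59.3 16.8] 83.4
brass [348.5 238.2] 17.0 [ 0.6117 -0.0281] [611.8 -27.5] [20.3  6.3] 84.4
brass [239.5 234.5] 150.0 [ 0.3822 -0.0035] [381.7  -0.3] [14.9 84. ] 4.5
brass [280.9 179.8] 700.0 [0.4666 0.2123] [465.5 226. ] [117.9 140. ] 52.9
brass [35.7 74.2] 4166.0 [-0.4786  1.0289] [-625.8 1231.8] [ 184.9 1630.2] 30.4
```

```bash
sed -i 's/orange=((5,180,120),(14,255,255))/orange=((5,180,90),(18,255,255))/' h.py
python3 - <<'E'
from h import *
np.set_printoptions(precision=4,suppress=True)
a,b=cap("scene"),cap("side")
print("pegs",tri(a,(275.9,288.9),b,(337.8,294.5)),tri(a,(338,249),b,(348.5,238.2)))
print("button",tri(a,(372,276.2),b,(387.8,246.2)))
for c in(a,b):
    # white dot: small bright blob near white ring
    g=c["color"].min(2); p0=(356,232) if c is a else (334,229)
    m=np.zeros_like(g); m[p0[1]-8:p0[1]+8,p0[0]-8:p0[0]+8]=255
    w=((g>100)&(m>0)).astype(np.uint8)*255
    for k,u,ar in blobs(c,w,3): print("dot",u,ar,plane(c,u,.030))
    # white ring contour
    x0,y0,x1,y1=(300,190,400,265) if c is a else (290,205,382,250)
    w=np.zeros_like(g); w[y0:y1,x0:x1]=(g[y0:y1,x0:x1]>110)*255
    k=max(blobs(c,w,30),key=lambda t:len(t[0]))[0]; P=plane(c,k,.03)
    def fit(P):
        for _ in range(5):
            A=np.c_[2*P,np.ones(len(P))]; s=np.linalg.lstsq(A,(P**2).sum(1),rcond=None)[0]; r=np.sqrt(s[2]+s[:2]@s[:2])
            e=abs(np.hypot(*(P-s[:2]).T)-r); P=P[e<=np.percentile(e,90)]
        return s[:2],r,e.max(),len(P)
    print("ring",fit(P))
    k=max([t for t in blobs(c,mask(c,"orange"),200)],key=lambda t:t[2])[0]
    P=plane(c,k,.008); 
    for _ in range(3):
        i,j=np.unravel_index(np.argmax(((P[:,None]-P[None])**2).sum(2)),(len(P),)*2)
    d=P[i]-P[j]; print("lid tips",P[i],P[j],(P[i]+P[j])/2,np.linalg.norm(d),np.degrees(np.arctan2(d[1],d[0])))
    # stove edges: dark region
E
python3 - <<'E'
from h import *
a=cv2.imread("pics/scene0.png")[110:330,220:440]; b=cv2.imread("pics/side0.png")[140:330,220:420]
a=cv2.resize(a,(400,400),interpolation=cv2.INTER_CUBIC); b=cv2.resize(b,(400,400),interpolation=cv2.INTER_CUBIC)
cv2.imwrite("pics/crop0.png",np.hstack([a,b]))
E
```

```text
pegs [ 0.5761 -0.1836  0.0842] [ 0.6119 -0.02    0.0846]
button [ 0.7007 -0.0084  0.0491]
dot (355.11372549019603, 231.15686274509804) 42.5 [[0.5871 0.0825]]
ring (array([0.5873, 0.0816]), np.float64(0.08064318133096735), np.float64(0.0010875662554361148), 110)
lid tips [0.482  0.2693] [0.4362 0.4553] [0.4591 0.3623] 0.1915254563108397 -76.1562058597542
dot (333.96875, 228.84895833333331) 32.0 [[0.5906 0.0829]]
ring (array([0.5968, 0.0979]), np.float64(0.09213369287147116), np.float64(0.01796578860307227), 185)
lid tips [0.4349 0.4553] [0.4832 0.267 ] [0.4591 0.3612] 0.19441961583101616 104.40944191354797
```

View pics/crop0.png

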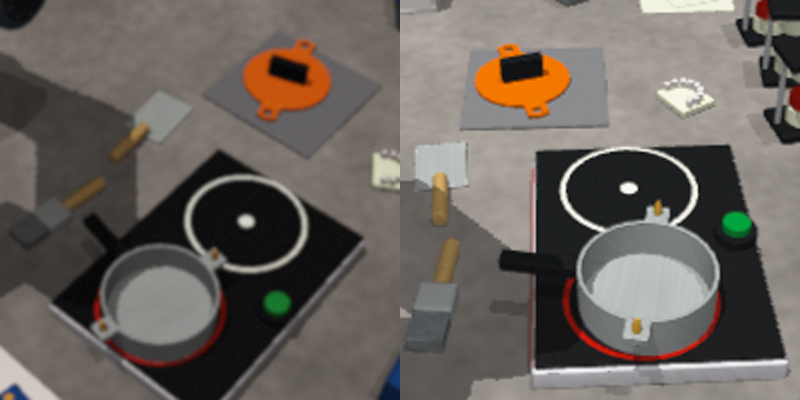

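The crop confirms the rings, the pegs, the lid's lugs and bar, and the handle pointing towards -x.

```bash
cat >> h.py <<'E'
def go(x,y,z,yaw,s=None):
    """print tool-frame shift (mm) and yaw (deg) to bring the TCP to x,y,z with tool x at yaw (deg), mod half turn"""
    s=s or read_state(); Rt=R.from_euler("xyz",s["tool_rot"]).as_matrix()
    Ry=R.from_euler("z",s["tool_rot"][2])*R.from_euler("x",np.pi)
    t=Rt.T@(np.array([x,y,z])-s["tcp_pos"])*1000
    cur=np.degrees(s["tool_rot"][2]); d=-((yaw-cur+90)%180-90)
    q6=np.degrees(s["q"][5])
    print("go",np.round(t,1),"yaw",round(d,1),"q6",round(q6,1),"t",round(s["t"],1)); return t,d
def circ(P,r=None,keep=85):
    for _ in range(6):
        A=np.c_[2*P,np.ones(len(P))]; s=np.linalg.lstsq(A,(P**2).sum(1),rcond=None)[0]; rr=np.sqrt(s[2]+s[:2]@s[:2])
        e=abs(np.hypot(*(P-s[:2]).T)-rr); P=P[e<=np.percentile(e,keep)]
    return s[:2],rr,e.max(),len(P)
E
python3 - <<'E'
from h import *
from scipy.optimize import least_squares
for n in("scene","side"):
    c=cap(n); h=c["hsv"]; m=(((h[...,0]<5)|(h[...,0]>172))&(h[...,1]>150)&(h[...,2]>60))
    v,u=np.nonzero(m); P=plane(c,np.c_[u,v],.03); P=P[np.hypot(*(P-[.594,-.1]).T)<.11]
    f=least_squares(lambda p:np.hypot(*(P-p).T)-.0795,[.594,-.1],loss="soft_l1",f_scale=.002)
    print(n,f.x,len(P),np.abs(f.fun).mean())
go(.487,-.078,.20,-12.3)
E
```

```text
scene [ 0.58660719 -0.09467207] 264 0.0016920218206140918
side [ 0.59132968 -0.09369535] 346 0.0017658549192158773
go [ 438.  -398.2   31.3] yaw 30.6 q6 -10.2 t 0.4
```

Emit:
{"name": "carry_out", "arguments": {"commands": [{"translation": [219,-199,15],"yaw": 30.6,"grip": 85},{"translation": [219,-199,15],"yaw": 30.6,"grip": 85},{"translation": [219,-199,15],"yaw": 30.6,"grip": 85},{"translation": [219,-199,15],"yaw": 30.6,"grip": 85},{"translation": [219,-199,15],"yaw": 30.6,"grip": 85},{"translation": [219,-199,15],"yaw": 30.6,"grip": 85},{"translation": [219,-199,15],"yaw": 30.6,"grip": 85},{"translation": [219,-199,15],"yaw": 30.6,"grip": 85}]}}

```text
t: 1.2
tcp_pos: [0.3421, -0.3353, 0.2166]
tool_rot: [3.141, -0.0, -0.212]
force: [0.2, 0.3, 0.4]
gripper_width: 0.997
gripper_force: 0.0
```

```bash
python3 -c "
from h import *
go(.487,-.078,.15,-12.3)"
```

```text
go [  87.3 -282.2   66.4] yaw 0.1 q6 44.4 t 1.2
```

Emit:
{"name": "carry_out", "arguments": {"commands": [{"translation": [87,-282,66],"yaw": 0,"grip": 85},{"translation": [87,-282,66],"yaw": 0,"grip": 85},{"translation": [87,-282,66],"yaw": 0,"grip": 85},{"translation": [87,-282,66],"yaw": 0,"grip": 85},{"translation": [87,-282,66],"yaw": 0,"grip": 85},{"translation": [87,-282,66],"yaw": 0,"grip": 85},{"translation": [87,-282,66],"yaw": 0,"grip": 85},{"translation": [87,-282,66],"yaw": 0,"grip": 85}]}}

```text
t: 2.0
tcp_pos: [0.4877, -0.0794, 0.15]
tool_rot: [3.141, -0.0, -0.214]
force: [0.2, -0.9, -0.9]
gripper_width: 0.996
gripper_force: 0.0
```

```bash
python3 - <<'E'
from h import *
c=cap("wrist","w0"); print(c["K"],c["eye"],c["rotation"])
print(proj(c,[[.487,-.078,.064],[.5761,-.1836,.088],[.6119,-.02,.088],[.5889,.0827,.03]]))
go(.487,-.078,.045,-12.3)
E
```

```text
[[371.64829954   0.         318.14802542]
 [  0.         371.64829954 236.64847196]
 [  0.           0.           1.        ]] [ 0.55314506 -0.09280731  0.29289301] [ 2.87735977e+00 -7.90762915e-04 -1.78427539e+00]
[[317.1537182  245.44328181]
 [464.64335624  72.57202718]
 [171.48336834  72.0044851 ]
 [ 93.4060459  153.34727783]]
go [ -0.9  -2.3 105.3] yaw -0.1 q6 80.1 t 2.0
```

View pics/w0.png

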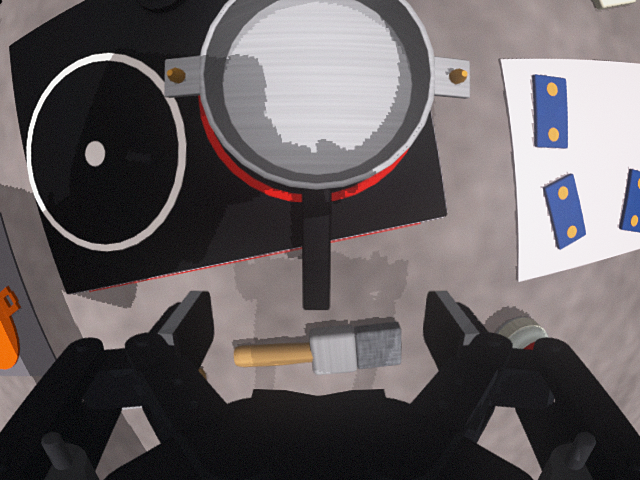

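The wrist view shows the handle (316,245) centred between the fingers, with the pegs at (175,75) and (459,75).

Emit:
{"name": "carry_out", "arguments": {"commands": [{"translation": [-1,-2,40],"yaw": 0,"grip": 85},{"translation": [-1,-2,80],"yaw": 0,"grip": 85},{"translation": [-1,-2,105],"yaw": 0,"grip": 60},{"translation": [-1,-2,105],"yaw": 0,"grip": 30},{"translation": [-1,-2,105],"yaw": 0,"grip": 10},{"translation": [-1,-2,105],"yaw": 0,"grip": 10},{"translation": [-1,-2,105],"yaw": 0,"grip": 10},{"translation": [-1,-2,105],"yaw": 0,"grip": 10}], "newtons": 60}}

```text
t: 2.85
tcp_pos: [0.4873, -0.0779, 0.0471]
tool_rot: [3.14, -0.004, -0.215]
force: [-1.8, -2.9, 7.2]
gripper_width: 0.196
gripper_force: 61.3
```

Emit:
{"name": "carry_out", "arguments": {"commands": [{"translation": [0,0,0],"yaw": 0,"grip": 10},{"translation": [-4,-15,0],"yaw": 0,"grip": 10},{"translation": [-8,-33,0],"yaw": 0,"grip": 10},{"translation": [-13,-53,0],"yaw": 0,"grip": 10},{"translation": [-18,-73,0],"yaw": 0,"grip": 10}]}}

```text
t: 3.35
tcp_pos: [0.4871, -0.0026, 0.0471]
tool_rot: [3.141, -0.007, -0.217]
force: [1.4, -6.7, 4.5]
gripper_width: 0.192
gripper_force: 61.1
```

```bash
python3 - <<'E'
from h import *
c=cap("wrist","w1"); s=read_state(); print(s["tcp_pos"],s["tool_rot"],s["force"],s["gripper_width"])
E
```

```text
[4.86022991e-01 3.96101215e-04 4.70272924e-02] [-3.14127567 -0.00549537 -0.21381394] [3.78304031 5.70965735 6.2004668 ] 0.19948788544947593
```

View pics/w1.png

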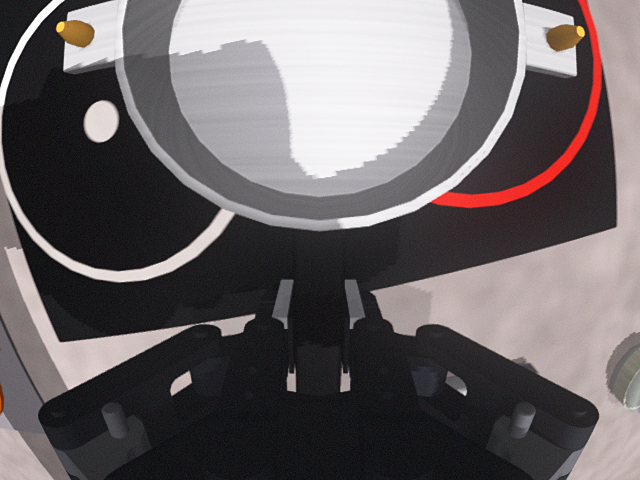

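The wrist view shows the pan held by its handle and level, sliding across. The white dot is at (101,121).

Emit:
{"name": "carry_out", "arguments": {"commands": [{"translation": [-5,-20,0],"yaw": 0,"grip": 10},{"translation": [-10,-40,0],"yaw": 0,"grip": 10},{"translation": [-15,-60,0],"yaw": 0,"grip": 10},{"translation": [-20,-78,0],"yaw": 0,"grip": 10},{"translation": [-24,-92,0],"yaw": 0,"grip": 10},{"translation": [-26,-101,0],"yaw": 0,"grip": 10},{"translation": [-26,-103,0],"yaw": 0,"grip": 10},{"translation": [-26,-103,0],"yaw": 0,"grip": 10}]}}

```text
t: 4.2
tcp_pos: [0.4823, 0.1043, 0.047]
tool_rot: [-3.141, -0.004, -0.215]
force: [-1.0, -1.9, 8.4]
gripper_width: 0.196
gripper_force: 61.5
```

```bash
python3 - <<'E'
from h import *
np.set_printoptions(precision=4,suppress=True)
a,b=cap("scene","sc1"),cap("side","si1")
pk=[]
for c in(a,b):
    for k,u,ar in blobs(c,mask(c,"brass"),3):
        P=plane(c,u,.085)[0]
        if abs(np.hypot(*(P-[.589,.083]))-.083)<.02: pk.append((c["name"],u,P)); print(c["name"],np.round(u,1),ar,P)
    h=c["hsv"]; m=(((h[...,0]<5)|(h[...,0]>172))&(h[...,1]>150)&(h[...,2]>60)).astype(np.uint8)*255
    for k,u,ar in blobs(c,m,5):
        P=plane(c,u,.03)[0]
        if np.hypot(*(P-[.589,-.094]))<.11: print("red",c["name"],np.round(u,1),ar,P)
s=read_state(); print(s["tcp_pos"],s["tool_rot"])
E
```

```text
scene [328.9 234.5] 5.0 [ 0.5702 -0.0008]
scene [383.2 201. ] 8.5 [0.6057 0.1622]
red scene [307.8 279.9] 3555.0 [ 0.5897 -0.0973]
side [328.5 233.6] 12.5 [ 0.5714 -0.0041]
side [339.  191.5] 10.0 [0.6076 0.1589]
red side [340.3 283.1] 3437.5 [ 0.5899 -0.0998]
[0.4822 0.1043 0.047 ] [-3.1409 -0.0039 -0.2155]
```

Emit:
{"name": "carry_out", "arguments": {"commands": [{"translation": [0,0,0],"yaw": 0,"grip": 50},{"translation": [0,0,0],"yaw": 0,"grip": 60},{"translation": [0,0,0],"yaw": 0,"grip": 60},{"translation": [0,0,-40],"yaw": 0,"grip": 60},{"translation": [0,0,-90],"yaw": 0,"grip": 60},{"translation": [0,0,-120],"yaw": 0,"grip": 60},{"translation": [0,0,-120],"yaw": 0,"grip": 60}]}}

```text
t: 5.0
tcp_pos: [0.4836, 0.1047, 0.1691]
tool_rot: [-3.14, -0.009, -0.215]
force: [0.1, -0.2, -0.2]
gripper_width: 0.702
gripper_force: 0.0
```

```bash
python3 - <<'E'
from h import *
np.set_printoptions(precision=4,suppress=True)
a,b=cap("scene"),cap("side")
u={}
for c in(a,b):
    for k,uu,ar in blobs(c,mask(c,"brass"),3):
        P=plane(c,uu,.085)[0]
        if abs(np.hypot(*(P-[.589,.083]))-.083)<.02: u.setdefault(c["name"],[]).append(uu)
for p,q in zip(sorted(u["scene"]),sorted(u["side"])): print("peg",tri(a,p,b,q))
for c in(a,b):
    for k,uu,ar in blobs(c,mask(c,"blue"),100): 
        P=plane(c,k,.009); r=cv2.minAreaRect((P*1000).astype(np.float32))
        if r[0][1]<-250 and r[0][0]<600: print(c["name"],np.round(r[0]),np.round(r[1]),round(r[2],1))
go(.4533,-.3063,.08,12.9)
E
```

```text
peg [ 0.5709 -0.0015  0.084 ]
peg [0.6074 0.1596 0.0845]
scene [ 446. -409.] [31. 60.] 72.7
scene [ 545. -299.] [31. 59.] 81.0
scene [ 453. -306.] [59. 30.] 12.8
side [ 446. -409.] [35. 63.] 73.1
side [ 454. -306.] [62. 35.] 13.1
side [ 546. -300.] [36. 62.] 81.2
go [ 60.9 407.3  85.6] yaw -25.2 q6 101.6 t 5.1
```

Emit:
{"name": "carry_out", "arguments": {"commands": [{"translation": [60,407,0],"yaw": -25.2,"grip": 60},{"translation": [60,407,0],"yaw": -25.2,"grip": 60},{"translation": [60,407,0],"yaw": -25.2,"grip": 60},{"translation": [60,407,30],"yaw": -25.2,"grip": 55},{"translation": [60,407,30],"yaw": -25.2,"grip": 50},{"translation": [60,407,40],"yaw": -25.2,"grip": 50},{"translation": [60,407,50],"yaw": -25.2,"grip": 50},{"translation": [60,407,80],"yaw": -25.2,"grip": 50}]}}

```text
t: 5.9
tcp_pos: [0.4551, -0.2665, 0.1089]
tool_rot: [3.141, -0.0, 0.224]
force: [1.1, -0.2, -0.1]
gripper_width: 0.585
gripper_force: 0.0
```

Emit:
{"name": "carry_out", "arguments": {"commands": [{"translation": [0,0,0],"yaw": 0,"grip": 50}]}}

```text
t: 6.0
tcp_pos: [0.4538, -0.2683, 0.1056]
tool_rot: [-3.139, 0.003, 0.218]
force: [-0.6, 0.7, -0.3]
gripper_width: 0.583
gripper_force: 0.0
```

```bash
python3 - <<'E'
from h import *
np.set_printoptions(precision=4,suppress=True)
c=cap("wrist","w2")
for k,uu,ar in blobs(c,mask(c,"blue"),100): 
        P=plane(c,k,.009); r=cv2.minAreaRect((P*1000).astype(np.float32)); print(np.round(uu),np.round(r[0],1),np.round(r[1]),round(r[2],1))
go(.4533,-.3063,.03,12.9)
E
```

```text
[494. 294.] [ 444.8 -407.9] [34. 62.] 72.0
[371. 240.] [ 452.6 -304.6] [61. 34.] 13.5
[400. 109.] [ 544.8 -297.9] [34. 62.] 81.3
go [-8.8 40.4 76.4] yaw -0.3 q6 34.9 t 6.0
```

View pics/w2.png

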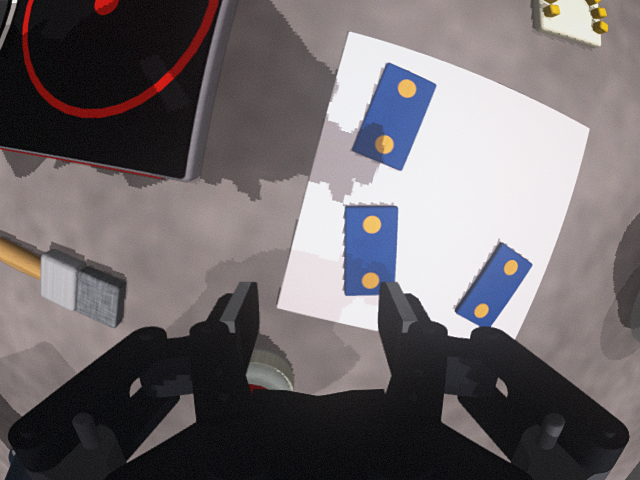

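```bash
python3 - <<'E'
from h import *
np.set_printoptions(precision=4,suppress=True)
c=cap("side")
h=c["hsv"]; m=(((h[...,0]<5)|(h[...,0]>172))&(h[...,1]>150)&(h[...,2]>60)).astype(np.uint8)*255
for k,u,ar in blobs(c,m,50): print(np.round(u),plane(c,u,.06))
go(.453,-.3057,.03,13.0); go(.453,-.3057,.004,13.0)
E
```

```text
[555. 421.] [[ 0.8761 -0.4339]]
[200. 338.] [[ 0.3317 -0.2529]]
[340. 283.] [[ 0.5867 -0.1304]]
[423. 186.] [[0.8285 0.2091]]
[ 21. 107.] [[-0.435   0.7831]]
[209.  96.] [[0.1962 0.8532]]
[313.  71.] [[0.5797 1.0848]]
go [-9.6 41.5 77.3] yaw -0.3 q6 34.9 t 6.1
go [ -9.5  41.6 103.3] yaw -0.3 q6 34.9 t 6.1
```

The wrist view shows the three plates at (371,250), (395,115) and (494,285). The jar is well clear, and nothing else is near the target plate.

Emit:
{"name": "carry_out", "arguments": {"commands": [{"translation": [-9.5,41.5,20],"yaw": 0,"grip": 50},{"translation": [-9.5,41.5,60],"yaw": 0,"grip": 50},{"translation": [-9.5,41.5,90],"yaw": 0,"grip": 50},{"translation": [-9.5,41.5,95],"yaw": 0,"grip": 50},{"translation": [-9.5,41.5,97],"yaw": 0,"grip": 50},{"translation": [-9.5,41.5,99],"yaw": 0,"grip": 50}]}}

```text
t: 6.7
tcp_pos: [0.4563, -0.306, 0.0121]
tool_rot: [3.14, -0.001, 0.226]
force: [0.8, -0.3, 0.0]
gripper_width: 0.586
gripper_force: 0.0
```

Emit:
{"name": "carry_out", "arguments": {"commands": [{"translation": [0,0,2],"yaw": 0,"grip": 50},{"translation": [0,0,3],"yaw": 0,"grip": 50}]}}

```text
t: 6.9
tcp_pos: [0.4562, -0.3068, 0.0092]
tool_rot: [3.14, -0.001, 0.225]
force: [0.2, 0.0, -0.8]
gripper_width: 0.585
gripper_force: 0.0
```

Emit:
{"name": "carry_out", "arguments": {"commands": [{"translation": [0,0,1],"yaw": 0,"grip": 50},{"translation": [0,0,2],"yaw": 0,"grip": 50}]}}

```text
t: 7.1
tcp_pos: [0.4557, -0.3067, 0.0065]
tool_rot: [3.141, -0.001, 0.225]
force: [0.4, -0.7, 0.2]
gripper_width: 0.592
gripper_force: 0.0
```

Emit:
{"name": "carry_out", "arguments": {"commands": [{"translation": [-1,0,1],"yaw": 0,"grip": 50},{"translation": [-2,0,2],"yaw": 0,"grip": 50}]}}

```text
t: 7.3
tcp_pos: [0.4534, -0.307, 0.004]
tool_rot: [3.141, -0.0, 0.225]
force: [0.6, 0.6, 0.5]
gripper_width: 0.587
gripper_force: 0.0
```

Emit:
{"name": "carry_out", "arguments": {"commands": [{"translation": [0,0,0],"yaw": 0,"grip": 40},{"translation": [0,0,0],"yaw": 0,"grip": 30},{"translation": [0,0,0],"yaw": 0,"grip": 30},{"translation": [0,0,0],"yaw": 0,"grip": 30}], "newtons": 40}}

```text
t: 7.7
tcp_pos: [0.4534, -0.307, 0.0042]
tool_rot: [-3.142, 0.0, 0.225]
force: [-1.7, -0.7, 3.2]
gripper_width: 0.405
gripper_force: 40.0
```

Emit:
{"name": "carry_out", "arguments": {"commands": [{"translation": [0,0,-30],"yaw": 0,"grip": 30},{"translation": [0,0,-80],"yaw": 0,"grip": 30},{"translation": [0,0,-130],"yaw": 0,"grip": 30},{"translation": [0,0,-150],"yaw": 0,"grip": 30},{"translation": [0,0,-150],"yaw": 0,"grip": 30}]}}

```text
t: 8.2
tcp_pos: [0.4555, -0.3087, 0.1576]
tool_rot: [3.134, -0.005, 0.225]
force: [0.5, 0.0, -1.1]
gripper_width: 0.401
gripper_force: 40.1
```

```bash
python3 - <<'E'
from h import *
go(.588,.079,.15,13)
E
```

```text
go [ 215.6 -348.4    6.1] yaw -0.1 q6 31.4 t 8.2
```

Emit:
{"name": "carry_out", "arguments": {"commands": [{"translation": [215,-348,0],"yaw": 0,"grip": 30},{"translation": [215,-348,0],"yaw": 0,"grip": 30},{"translation": [215,-348,0],"yaw": 0,"grip": 30},{"translation": [215,-348,0],"yaw": 0,"grip": 30},{"translation": [215,-348,0],"yaw": 0,"grip": 30},{"translation": [215,-348,0],"yaw": 0,"grip": 30},{"translation": [215,-348,0],"yaw": 0,"grip": 30},{"translation": [215,-348,0],"yaw": 0,"grip": 30}]}}

```text
t: 9.0
tcp_pos: [0.582, 0.0738, 0.1521]
tool_rot: [-3.141, 0.003, 0.225]
force: [1.0, -0.7, 0.2]
gripper_width: 0.401
gripper_force: 40.1
```

Emit:
{"name": "carry_out", "arguments": {"commands": [{"translation": [0,0,0],"yaw": 0,"grip": 30},{"translation": [0,0,0],"yaw": 0,"grip": 30},{"translation": [0,0,0],"yaw": 0,"grip": 30}]}}

```text
t: 9.3
tcp_pos: [0.5816, 0.0708, 0.1528]
tool_rot: [-3.141, 0.003, 0.224]
force: [0.2, -0.8, 0.3]
gripper_width: 0.4
gripper_force: 40.1
```

```bash
python3 - <<'E'
from h import *
c=cap("wrist","w3"); s=read_state(); print(s["gripper_width"],s["tcp_pos"])
go(.588,.079,.044,13)
E
```

```text
0.3978441441161467 [0.58179195 0.07025677 0.15310444]
go [  8.2  -7.1 109.1] yaw -0.2 q6 73.2 t 9.3
```

View pics/w3.png

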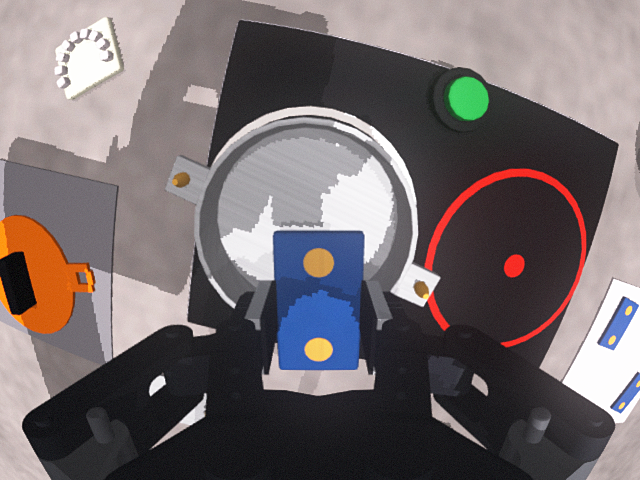

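The wrist view shows the plate held level, with the pan below it, the pegs at (181,180) and (421,289), and the red dot at (514,266).

Emit:
{"name": "carry_out", "arguments": {"commands": [{"translation": [8,-7,40],"yaw": 0,"grip": 30},{"translation": [8,-7,75],"yaw": 0,"grip": 30},{"translation": [8,-7,95],"yaw": 0,"grip": 30},{"translation": [8,-7,103],"yaw": 0,"grip": 30},{"translation": [8,-7,106],"yaw": 0,"grip": 30},{"translation": [8,-7,107],"yaw": 0,"grip": 30}]}}

```text
t: 9.95
tcp_pos: [0.5895, 0.0793, 0.0476]
tool_rot: [3.141, -0.001, 0.223]
force: [0.2, -0.2, -0.8]
gripper_width: 0.4
gripper_force: 40.1
```

Emit:
{"name": "carry_out", "arguments": {"commands": [{"translation": [0,0,0],"yaw": 0,"grip": 45},{"translation": [0,0,0],"yaw": 0,"grip": 50},{"translation": [0,0,0],"yaw": 0,"grip": 50},{"translation": [0,0,-30],"yaw": 0,"grip": 50},{"translation": [0,0,-80],"yaw": 0,"grip": 50},{"translation": [0,0,-110],"yaw": 0,"grip": 50},{"translation": [0,0,-110],"yaw": 0,"grip": 50}]}}

```text
t: 10.65
tcp_pos: [0.5926, 0.0803, 0.1627]
tool_rot: [3.138, -0.011, 0.225]
force: [1.2, -0.3, 0.2]
gripper_width: 0.584
gripper_force: 0.0
```

```bash
python3 - <<'E'
from h import *
np.set_printoptions(precision=4,suppress=True)
c=cap("wrist","w4")
for k,u,ar in blobs(c,mask(c,"brass"),20): print(np.round(u),ar,"peg",plane(c,u,.085),"dot",plane(c,u,.041))
for k,u,ar in blobs(c,mask(c,"blue"),100):
    for z in(.041,.009):
        r=cv2.minAreaRect((plane(c,k,z)*1000).astype(np.float32)); print(z,np.round(u),np.round(r[0],1),np.round(r[1]),round(r[2],1))
h=c["hsv"]; m=(((h[...,0]<5)|(h[...,0]>172))&(h[...,1]>150)&(h[...,2]>60)).astype(np.uint8)*255
for k,u,ar in blobs(c,m,30): print("red",np.round(u),ar,plane(c,u,.03))
go(.545,-.2987,.14,-9)
E
```

```text
[607. 346.] 27.5 peg [[ 0.5586 -0.1957]] dot [[ 0.5392 -0.2537]]
[623. 318.] 29.0 peg [[ 0.5879 -0.2005]] dot [[ 0.5743 -0.2595]]
[426. 303.] 127.5 peg [[0.572  0.0015]] dot [[ 0.5552 -0.0173]]
[100. 295.] 86.5 peg [[0.5216 0.2289]] dot [[0.4949 0.2554]]
[317. 263.] 146.5 peg [[0.5836 0.0787]] dot [[0.5691 0.0753]]
[  8. 276.] 823.5 peg [[0.5089 0.33  ]] dot [[0.4796 0.3766]]
[317. 211.] 134.0 peg [[0.6163 0.0867]] dot [[0.6083 0.0849]]
[197. 199.] 150.5 peg [[0.6074 0.1609]] dot [[0.5977 0.1739]]
0.041 [625. 398.] [ 468.3 -352.5] [29. 54.] 72.6
0.009 [625. 398.] [ 445.6 -406.6] [32. 61.] 72.6
0.041 [620. 322.] [ 557.4 -254.8] [29. 55.] 80.6
0.009 [620. 322.] [ 545.5 -297.1] [32. 61.] 80.6
0.041 [318. 235.] [589.4  79.9] [62. 34.] 12.8
0.009 [318. 235.] [581.4  78. ] [69. 38.] 12.8
red [435. 316.] 99.5 [[ 0.5408 -0.0345]]
red [512. 278.] 324.0 [[ 0.5884 -0.0957]]
red [511. 236.] 2033.0 [[ 0.6239 -0.0803]]
go [-129.3  359.2   20. ] yaw 21.9 q6 74.1 t 10.7
```

Emit:
{"name": "carry_out", "arguments": {"commands": [{"translation": [-129,359,20],"yaw": 21.9,"grip": 50},{"translation": [-129,359,20],"yaw": 21.9,"grip": 50},{"translation": [-129,359,20],"yaw": 21.9,"grip": 50},{"translation": [-129,359,20],"yaw": 21.9,"grip": 50},{"translation": [-129,359,20],"yaw": 21.9,"grip": 50},{"translation": [-129,359,20],"yaw": 21.9,"grip": 50},{"translation": [-129,359,20],"yaw": 21.9,"grip": 50},{"translation": [-129,359,20],"yaw": 21.9,"grip": 50}]}}

```text
t: 11.5
tcp_pos: [0.5417, -0.3017, 0.1354]
tool_rot: [-3.141, 0.002, -0.16]
force: [1.3, 0.5, -0.4]
gripper_width: 0.584
gripper_force: 0.0
```

Emit:
{"name": "carry_out", "arguments": {"commands": [{"translation": [0,0,0],"yaw": 0,"grip": 50},{"translation": [0,0,0],"yaw": 0,"grip": 50}]}}

```text
t: 11.7
tcp_pos: [0.5419, -0.2984, 0.1355]
tool_rot: [-3.14, 0.003, -0.16]
force: [0.6, 0.2, -0.3]
gripper_width: 0.58
gripper_force: 0.0
```

```bash
python3 - <<'E'
from h import *
c=cap("wrist")
for k,u,ar in blobs(c,mask(c,"blue"),100):
    r=cv2.minAreaRect((plane(c,k,.009)*1000).astype(np.float32)); print(np.round(u),np.round(r[0],1),np.round(r[1]),round(r[2],1))
go(.5452,-.2993,.004,-9)
E
```

```text
[465. 310.] [ 450.4 -409.3] [34. 51.] 72.5
[318. 221.] [ 548.  -298.6] [34. 56.] 81.7
go [  3.7   1.8 131.7] yaw -0.1 q6 59.9 t 11.8
```

Emit:
{"name": "carry_out", "arguments": {"commands": [{"translation": [3,1,40],"yaw": 0,"grip": 50},{"translation": [3,1,80],"yaw": 0,"grip": 50},{"translation": [3,1,110],"yaw": 0,"grip": 50},{"translation": [3,1,122],"yaw": 0,"grip": 50},{"translation": [3,1,127],"yaw": 0,"grip": 50},{"translation": [3,1,127],"yaw": 0,"grip": 50}]}}

```text
t: 12.35
tcp_pos: [0.5464, -0.2992, 0.0102]
tool_rot: [3.142, -0.0, -0.156]
force: [-0.6, -0.3, -0.1]
gripper_width: 0.591
gripper_force: 0.0
```

```bash
python3 - <<'E'
from h import *
go(.5455,-.299,.004,-9)
E
```

```text
go [-0.9 -0.1  6.2] yaw 0.0 q6 60.0 t 12.3
```

Emit:
{"name": "carry_out", "arguments": {"commands": [{"translation": [-1,0,3],"yaw": 0,"grip": 50},{"translation": [-1,0,6],"yaw": 0,"grip": 50},{"translation": [-1,0,6],"yaw": 0,"grip": 40},{"translation": [-1,0,6],"yaw": 0,"grip": 30},{"translation": [-1,0,6],"yaw": 0,"grip": 30},{"translation": [-1,0,6],"yaw": 0,"grip": 30},{"translation": [-1,0,6],"yaw": 0,"grip": 30}]}}

```text
t: 13.05
tcp_pos: [0.5453, -0.3001, 0.005]
tool_rot: [3.141, -0.001, -0.158]
force: [-0.3, 0.3, 6.0]
gripper_width: 0.398
gripper_force: 39.9
```

Emit:
{"name": "carry_out", "arguments": {"commands": [{"translation": [0,0,-30],"yaw": 0,"grip": 30},{"translation": [0,0,-80],"yaw": 0,"grip": 30},{"translation": [0,0,-130],"yaw": 0,"grip": 30},{"translation": [0,0,-150],"yaw": 0,"grip": 30},{"translation": [0,0,-150],"yaw": 0,"grip": 30}]}}

```text
t: 13.55
tcp_pos: [0.5471, -0.3015, 0.1582]
tool_rot: [3.137, -0.008, -0.158]
force: [0.7, -1.4, 0.0]
gripper_width: 0.397
gripper_force: 40.0
```

```bash
python3 - <<'E'
from h import *
go(.589,.08,.15,13)
E
```

```text
go [ -18.6 -383.4    6.3] yaw -22.0 q6 59.9 t 13.6
```

Emit:
{"name": "carry_out", "arguments": {"commands": [{"translation": [-18,-383,0],"yaw": -22,"grip": 30},{"translation": [-18,-383,0],"yaw": -22,"grip": 30},{"translation": [-18,-383,0],"yaw": -22,"grip": 30},{"translation": [-18,-383,0],"yaw": -22,"grip": 30},{"translation": [-18,-383,0],"yaw": -22,"grip": 30},{"translation": [-18,-383,0],"yaw": -22,"grip": 30},{"translation": [-18,-383,0],"yaw": -22,"grip": 30},{"translation": [-18,-383,0],"yaw": -22,"grip": 30}]}}

```text
t: 14.35
tcp_pos: [0.5858, 0.0846, 0.152]
tool_rot: [-3.14, 0.003, 0.228]
force: [-0.3, -0.8, -0.5]
gripper_width: 0.404
gripper_force: 40.0
```

Emit:
{"name": "carry_out", "arguments": {"commands": [{"translation": [0,0,0],"yaw": 0,"grip": 30},{"translation": [0,0,0],"yaw": 0,"grip": 30},{"translation": [0,0,0],"yaw": 0,"grip": 30}]}}

```text
t: 14.65
tcp_pos: [0.5866, 0.0803, 0.1529]
tool_rot: [-3.141, 0.002, 0.225]
force: [-0.4, -1.7, -0.9]
gripper_width: 0.4
gripper_force: 40.0
```

```bash
python3 - <<'E'
from h import *
c=cap("wrist")
for k,u,ar in blobs(c,mask(c,"brass"),20): print(np.round(u),ar,"peg",plane(c,u,.085))
for k,u,ar in blobs(c,mask(c,"blue"),100):
    r=cv2.minAreaRect((plane(c,k,.009)*1000).astype(np.float32)); print(np.round(u),np.round(r[0],1),np.round(r[1]),round(r[2],1))
go(.589,.08,.051,13)
E
```

```text
[318. 348.] 450.5 peg [[0.52181145 0.06587109]]
[432. 299.] 162.5 peg [[0.5716959  0.00195369]]
[ 95. 287.] 101.0 peg [[0.52499769 0.22755644]]
[318. 261.] 622.0 peg [[0.58129196 0.0792995 ]]
[  5. 269.] 546.5 peg [[0.51271057 0.32425558]]
[319. 202.] 168.0 peg [[0.61630403 0.0867204 ]]
[194. 190.] 171.0 peg [[0.60748195 0.1609702 ]]
[626. 404.] [ 442.3 -406.6] [31. 54.] 71.6
[318. 299.] [516.6  64.3] [131.  74.] 12.6
[321. 206.] [599.2  81.6] [34. 39.] 13.0
go [  2.3   0.5 102.2] yaw -0.1 q6 74.1 t 14.7
```

Nothing has shifted, so I'll place the second plate.

Emit:
{"name": "carry_out", "arguments": {"commands": [{"translation": [2,0,40],"yaw": 0,"grip": 30},{"translation": [2,0,70],"yaw": 0,"grip": 30},{"translation": [2,0,90],"yaw": 0,"grip": 30},{"translation": [2,0,97],"yaw": 0,"grip": 30},{"translation": [2,0,98],"yaw": 0,"grip": 30},{"translation": [2,0,98],"yaw": 0,"grip": 30}]}}

```text
t: 15.3
tcp_pos: [0.59, 0.081, 0.0567]
tool_rot: [3.141, -0.001, 0.225]
force: [0.7, 0.2, -1.1]
gripper_width: 0.4
gripper_force: 40.0
```

Emit:
{"name": "carry_out", "arguments": {"commands": [{"translation": [0,0,0],"yaw": 0,"grip": 45},{"translation": [0,0,0],"yaw": 0,"grip": 50},{"translation": [0,0,0],"yaw": 0,"grip": 50},{"translation": [0,0,-30],"yaw": 0,"grip": 50},{"translation": [0,0,-80],"yaw": 0,"grip": 50},{"translation": [0,0,-110],"yaw": 0,"grip": 50},{"translation": [0,0,-110],"yaw": 0,"grip": 50}]}}

```text
t: 16.0
tcp_pos: [0.5929, 0.0818, 0.1716]
tool_rot: [3.138, -0.011, 0.227]
force: [0.5, -0.3, -0.4]
gripper_width: 0.586
gripper_force: 0.0
```

```bash
python3 - <<'E'
from h import *
c=cap("wrist")
for k,u,ar in blobs(c,mask(c,"blue"),100):
  for z in(.047,.009):
    r=cv2.minAreaRect((plane(c,k,z)*1000).astype(np.float32)); print(z,np.round(u),np.round(r[0],1),np.round(r[1]),round(r[2],1))
go(.4453,-.4087,.14,-17.4)
E
```

```text
0.047 [621. 397.] [ 471.5 -344.6] [27. 54.] 70.5
0.009 [621. 397.] [ 445.3 -407.3] [31. 61.] 70.5
0.047 [318. 233.] [590.5  81.4] [62. 35.] 12.6
0.009 [318. 233.] [581.1  79.1] [71. 40.] 12.6
go [-252.4  445.2   28.3] yaw 30.4 q6 74.2 t 16.1
```

Emit:
{"name": "carry_out", "arguments": {"commands": [{"translation": [-252,445,20],"yaw": 30.4,"grip": 50},{"translation": [-252,445,20],"yaw": 30.4,"grip": 50},{"translation": [-252,445,20],"yaw": 30.4,"grip": 50},{"translation": [-252,445,20],"yaw": 30.4,"grip": 50},{"translation": [-252,445,20],"yaw": 30.4,"grip": 50},{"translation": [-252,445,20],"yaw": 30.4,"grip": 50},{"translation": [-252,445,20],"yaw": 30.4,"grip": 50},{"translation": [-252,445,20],"yaw": 30.4,"grip": 50}]}}

```text
t: 16.85
tcp_pos: [0.4737, -0.3024, 0.149]
tool_rot: [-3.14, 0.003, -0.304]
force: [0.5, 0.4, -0.6]
gripper_width: 0.585
gripper_force: 0.0
```

```bash
python3 - <<'E'
from h import *
go(.4453,-.4087,.13,-17.4)
E
```

```text
go [  4.8 109.9  18.8] yaw -0.0 q6 63.5 t 16.9
```

Emit:
{"name": "carry_out", "arguments": {"commands": [{"translation": [5,110,18],"yaw": 0,"grip": 50},{"translation": [5,110,18],"yaw": 0,"grip": 50},{"translation": [5,110,18],"yaw": 0,"grip": 50},{"translation": [5,110,18],"yaw": 0,"grip": 50},{"translation": [5,110,18],"yaw": 0,"grip": 50}]}}

```text
t: 17.35
tcp_pos: [0.4466, -0.406, 0.1313]
tool_rot: [-3.139, 0.003, -0.304]
force: [0.5, 0.9, 0.1]
gripper_width: 0.584
gripper_force: 0.0
```

```bash
python3 - <<'E'
from h import *
c=cap("wrist")
for k,u,ar in blobs(c,mask(c,"blue"),100):
    r=cv2.minAreaRect((plane(c,k,.009)*1000).astype(np.float32)); print(np.round(u),np.round(r[0],1),np.round(r[1]),round(r[2],1))
go(.4453,-.4087,.01,-17.4)
E
```

```text
[325. 227.] [ 447.8 -408.8] [34. 56.] 73.6
go [ -0.5   3.8 121.7] yaw 0.0 q6 54.5 t 17.4
```

Emit:
{"name": "carry_out", "arguments": {"commands": [{"translation": [0,3,40],"yaw": 0,"grip": 50},{"translation": [0,3,80],"yaw": 0,"grip": 50},{"translation": [-1,3,110],"yaw": 0,"grip": 50},{"translation": [-2,3,118],"yaw": 0,"grip": 50},{"translation": [-2,3,121],"yaw": 0,"grip": 50},{"translation": [-2,3,121],"yaw": 0,"grip": 50}]}}

```text
t: 18.0
tcp_pos: [0.4453, -0.4099, 0.0124]
tool_rot: [3.141, -0.001, -0.303]
force: [-0.3, 0.0, 0.4]
gripper_width: 0.584
gripper_force: 0.0
```

```bash
python3 - <<'E'
from h import *
go(.4458,-.4087,.004,-17.4)
E
```

```text
go [ 0.1 -1.3  8.4] yaw 0.0 q6 54.2 t 18.0
```

Emit:
{"name": "carry_out", "arguments": {"commands": [{"translation": [0,-1,4],"yaw": 0,"grip": 50},{"translation": [0,-1,8],"yaw": 0,"grip": 50},{"translation": [0,-1,8],"yaw": 0,"grip": 40},{"translation": [0,-1,8],"yaw": 0,"grip": 30},{"translation": [0,-1,8],"yaw": 0,"grip": 30},{"translation": [0,-1,8],"yaw": 0,"grip": 30},{"translation": [0,-1,8],"yaw": 0,"grip": 30}]}}

```text
t: 18.7
tcp_pos: [0.4449, -0.4095, 0.0041]
tool_rot: [3.141, -0.001, -0.304]
force: [-1.5, 0.7, 6.1]
gripper_width: 0.405
gripper_force: 40.3
```

Emit:
{"name": "carry_out", "arguments": {"commands": [{"translation": [0,0,-30],"yaw": 0,"grip": 30},{"translation": [0,0,-80],"yaw": 0,"grip": 30},{"translation": [0,0,-130],"yaw": 0,"grip": 30},{"translation": [0,0,-150],"yaw": 0,"grip": 30},{"translation": [0,0,-150],"yaw": 0,"grip": 30}]}}

```text
t: 19.2
tcp_pos: [0.4462, -0.4112, 0.1571]
tool_rot: [3.137, -0.007, -0.304]
force: [0.1, -0.5, 0.1]
gripper_width: 0.402
gripper_force: 40.1
```

```bash
python3 - <<'E'
from h import *
go(.59,.081,.16,13)
E
```

```text
go [ -10.3 -512.6   -5.4] yaw -30.4 q6 54.2 t 19.2
```

Emit:
{"name": "carry_out", "arguments": {"commands": [{"translation": [-10,-512,-5],"yaw": -30.4,"grip": 30},{"translation": [-10,-512,-5],"yaw": -30.4,"grip": 30},{"translation": [-10,-512,-5],"yaw": -30.4,"grip": 30},{"translation": [-10,-512,-5],"yaw": -30.4,"grip": 30},{"translation": [-10,-512,-5],"yaw": -30.4,"grip": 30},{"translation": [-10,-512,-5],"yaw": -30.4,"grip": 30},{"translation": [-10,-512,-5],"yaw": -30.4,"grip": 30},{"translation": [-10,-512,-5],"yaw": -30.4,"grip": 30}]}}

```text
t: 20.0
tcp_pos: [0.5561, -0.0231, 0.1553]
tool_rot: [-3.14, 0.003, 0.226]
force: [1.0, -0.5, -0.5]
gripper_width: 0.399
gripper_force: 40.1
```

```bash
python3 - <<'E'
from h import *
print(read_state()["gripper_width"]); go(.59,.081,.16,13)
E
```

```text
0.3988098540707221
go [ 56.4 -93.8  -4.7] yaw -0.0 q6 63.2 t 20.0
```

Emit:
{"name": "carry_out", "arguments": {"commands": [{"translation": [56,-94,-5],"yaw": 0,"grip": 30},{"translation": [56,-94,-5],"yaw": 0,"grip": 30},{"translation": [56,-94,-5],"yaw": 0,"grip": 30},{"translation": [56,-94,-5],"yaw": 0,"grip": 30},{"translation": [56,-94,-5],"yaw": 0,"grip": 30}]}}

```text
t: 20.5
tcp_pos: [0.5893, 0.0782, 0.1608]
tool_rot: [-3.141, 0.003, 0.226]
force: [-0.4, -0.6, -0.9]
gripper_width: 0.402
gripper_force: 40.1
```

```bash
python3 - <<'E'
from h import *
c=cap("wrist")
for k,u,ar in blobs(c,mask(c,"brass"),20): print(np.round(u),ar,"peg",plane(c,u,.085))
print(read_state()["gripper_width"]); go(.59,.081,.063,13)
E
```

```text
[318. 348.] 457.5 peg [[0.51917611 0.06225377]]
[425. 297.] 151.0 peg [[0.57172172 0.00180748]]
[ 98. 287.] 81.5 peg [[0.52319772 0.22763193]]
[318. 261.] 639.0 peg [[0.58117513 0.07666997]]
[  7. 269.] 750.5 peg [[0.51053283 0.32747236]]
[314. 203.] 184.5 peg [[0.61616984 0.08711163]]
[194. 192.] 158.0 peg [[0.60750308 0.16095759]]
0.4017790460056199
go [ 1.6 -3.2 98.1] yaw -0.1 q6 73.9 t 20.6
```

Emit:
{"name": "carry_out", "arguments": {"commands": [{"translation": [1,-2,40],"yaw": 0,"grip": 30},{"translation": [1,-2,70],"yaw": 0,"grip": 30},{"translation": [1,-2,90],"yaw": 0,"grip": 30},{"translation": [1,-2,97],"yaw": 0,"grip": 30},{"translation": [1,-2,98],"yaw": 0,"grip": 30},{"translation": [1,-2,98],"yaw": 0,"grip": 30}]}}

```text
t: 21.15
tcp_pos: [0.5916, 0.0801, 0.065]
tool_rot: [3.141, -0.001, 0.225]
force: [0.3, -0.4, -1.2]
gripper_width: 0.4
gripper_force: 40.1
```

Emit:
{"name": "carry_out", "arguments": {"commands": [{"translation": [0,0,0],"yaw": 0,"grip": 45},{"translation": [0,0,0],"yaw": 0,"grip": 50},{"translation": [0,0,0],"yaw": 0,"grip": 50},{"translation": [0,0,-30],"yaw": 0,"grip": 50},{"translation": [0,0,-80],"yaw": 0,"grip": 50},{"translation": [0,0,-110],"yaw": 0,"grip": 50},{"translation": [0,0,-110],"yaw": 0,"grip": 50}]}}

```text
t: 21.85
tcp_pos: [0.5947, 0.0812, 0.18]
tool_rot: [3.138, -0.011, 0.227]
force: [0.7, -0.4, -0.6]
gripper_width: 0.583
gripper_force: 0.0
```

```bash
python3 - <<'E'
from h import *
c=cap("wrist","w5")
for k,u,ar in blobs(c,mask(c,"blue"),100):
    r=cv2.minAreaRect((plane(c,k,.053)*1000).astype(np.float32)); print(np.round(u),np.round(r[0],1),np.round(r[1]),round(r[2],1))
c=cap("side")
k=max([t for t in blobs(c,mask(c,"orange"),200)],key=lambda t:t[2]); print(k[1])
go(.459,.362,.17,14.2)
E
```

```text
[317. 232.] [592.6  81.5] [62. 35.] 13.8
(281.1292377701934, 179.97815699658702)
go [ -65.9 -303.3    5.1] yaw -1.2 q6 74.1 t 21.9
```

View pics/w5.png

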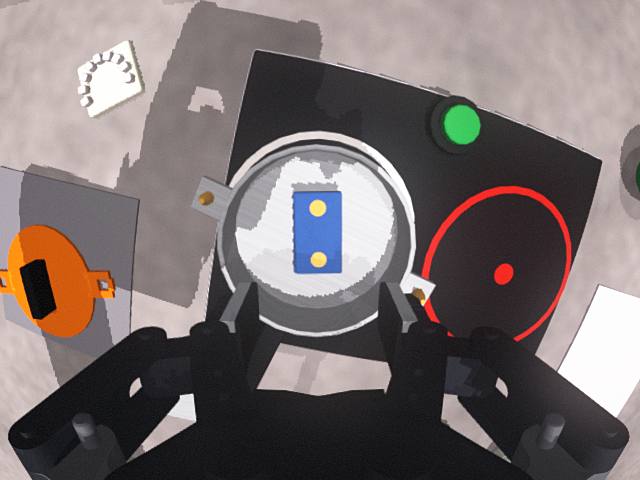

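The wrist view shows all three plates stacked flat in the pan at (317,232), the plate mat empty, and the lid at (50,285).

Emit:
{"name": "carry_out", "arguments": {"commands": [{"translation": [-66,-303,20],"yaw": 0,"grip": 50},{"translation": [-66,-303,20],"yaw": 0,"grip": 50},{"translation": [-66,-303,20],"yaw": 0,"grip": 50},{"translation": [-66,-303,20],"yaw": 0,"grip": 50},{"translation": [-66,-303,20],"yaw": 0,"grip": 50},{"translation": [-66,-303,20],"yaw": 0,"grip": 50},{"translation": [-66,-303,20],"yaw": 0,"grip": 50},{"translation": [-66,-303,20],"yaw": 0,"grip": 50}]}}

```text
t: 22.75
tcp_pos: [0.4565, 0.3626, 0.1526]
tool_rot: [3.141, 0.003, 0.23]
force: [-0.0, -0.9, 0.0]
gripper_width: 0.582
gripper_force: 0.0
```

Emit:
{"name": "carry_out", "arguments": {"commands": [{"translation": [0,0,0],"yaw": 0,"grip": 50},{"translation": [0,0,0],"yaw": 0,"grip": 50}]}}

```text
t: 22.95
tcp_pos: [0.4595, 0.3599, 0.1539]
tool_rot: [3.141, 0.001, 0.224]
force: [-0.3, -0.3, 0.1]
gripper_width: 0.589
gripper_force: 0.0
```

```bash
cat >> h.py <<'E'
def lid(c,z):
    k=max(blobs(c,mask(c,"orange"),200),key=lambda t:t[2])[0]; P=plane(c,k,z)
    D=((P[:,None]-P[None])**2).sum(2); i,j=np.unravel_index(np.argmax(D),D.shape); d=P[i]-P[j]
    ctr=(P[i]+P[j])/2; dd=np.hypot(*(P-ctr).T); Q=P[(dd<.072)]
    print(c["name"],"lid tips mid",np.round(ctr,4),"len",round(np.linalg.norm(d),4),"xaxis",round((np.degrees(np.arctan2(d[1],d[0]))-90+90)%180-90,1),"disc",circ(Q))
E
python3 - <<'E'
from h import *
c=cap("wrist","w6"); lid(c,.008); lid(cap("scene"),.008); lid(cap("side"),.008)
# black bar top
m=cv2.inRange(c["hsv"],np.array((0,0,0)),np.array((180,255,60)))
s=read_state(); u0=proj(c,[.459,.362,.04])[0]; print(u0)
for k,u,ar in blobs(c,m,100):
    if np.hypot(*(np.array(u)-u0))<60: r=cv2.minAreaRect((plane(c,k,.04)*1000).astype(np.float32)); print("bar",u,ar,r)
go(.459,.362,.06,14.2)
E
```

```text
wrist lid tips mid [0.4535 0.3631] len 0.1913 xaxis 14.1 disc (array([0.45737899, 0.36377566]), np.float64(0.06691045156073974), np.float64(0.00018554349953624205), 155)
scene lid tips mid [0.4591 0.3623] len 0.1915 xaxis 13.8 disc (array([0.45718392, 0.36169013]), np.float64(0.06568037830091802), np.float64(0.0018659707483707072), 57)
side lid tips mid [0.4591 0.3612] len 0.1944 xaxis 14.4 disc (array([0.45973451, 0.36019145]), np.float64(0.06653499668966205), np.float64(0.001562048073782879), 46)
[315.43524611 233.23204098]
bar (309.5329740826277, 243.64870413138308) 649.5 ((459.2906188964844, 364.8648681640625), (61.879180908203125, 14.717121124267578), 16.688825607299805)
go [-0.3 -2.  94.3] yaw -1.4 q6 104.3 t 23.1
```

View pics/w6.png

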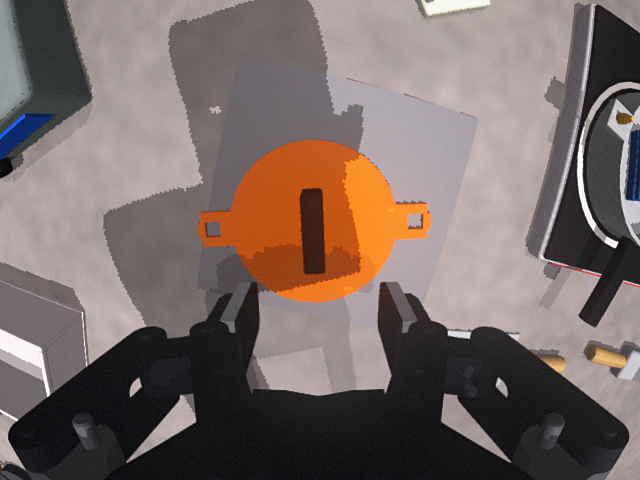

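The wrist view shows the lid with its bar at (312,231) and its holes at (213,229) and (415,221). The fingers sit clear on either side.

Emit:
{"name": "carry_out", "arguments": {"commands": [{"translation": [0,-2,40],"yaw": -1.4,"grip": 50},{"translation": [0,-2,80],"yaw": -1.4,"grip": 50},{"translation": [0,-2,110],"yaw": -1.4,"grip": 50},{"translation": [0,-2,125],"yaw": -1.4,"grip": 50},{"translation": [0,-2,132],"yaw": -1.4,"grip": 50},{"translation": [0,-2,132],"yaw": -1.4,"grip": 50}]}}

```text
t: 23.7
tcp_pos: [0.4587, 0.3632, 0.0222]
tool_rot: [3.142, 0.0, 0.25]
force: [-0.4, -0.2, -0.0]
gripper_width: 0.578
gripper_force: 0.0
```

```bash
python3 - <<'E'
from h import *
go(.4585,.3622,.014,14.1)
E
```

```text
go [-0.4  0.9  8.2] yaw 0.2 q6 103.1 t 23.7
```

Emit:
{"name": "carry_out", "arguments": {"commands": [{"translation": [0,0,4],"yaw": 0,"grip": 50},{"translation": [0,0,8],"yaw": 0,"grip": 40},{"translation": [0,0,8],"yaw": 0,"grip": 25},{"translation": [0,0,8],"yaw": 0,"grip": 8},{"translation": [0,0,8],"yaw": 0,"grip": 8},{"translation": [0,0,8],"yaw": 0,"grip": 8},{"translation": [0,0,8],"yaw": 0,"grip": 8},{"translation": [0,0,8],"yaw": 0,"grip": 8}], "newtons": 80}}

```text
t: 24.5
tcp_pos: [0.4587, 0.3638, 0.0151]
tool_rot: [-3.141, -0.001, 0.251]
force: [-0.3, -0.3, 5.1]
gripper_width: 0.168
gripper_force: 81.0
```

Emit:
{"name": "carry_out", "arguments": {"commands": [{"translation": [0,0,-20],"yaw": 0,"grip": 8},{"translation": [0,0,-60],"yaw": 0,"grip": 8},{"translation": [0,0,-110],"yaw": 0,"grip": 8},{"translation": [0,0,-145],"yaw": 0,"grip": 8},{"translation": [0,0,-150],"yaw": 0,"grip": 8},{"translation": [0,0,-150],"yaw": 0,"grip": 8}]}}

```text
t: 25.1
tcp_pos: [0.4584, 0.3636, 0.165]
tool_rot: [-3.141, -0.002, 0.251]
force: [0.0, -0.0, -2.8]
gripper_width: 0.17
gripper_force: 80.1
```

```bash
python3 - <<'E'
from h import *
go(.59,.081,.17,-12.3)
a,b=cap("scene"),cap("side"); u={}
for c in(a,b):
    for k,uu,ar in blobs(c,mask(c,"brass"),3):
        P=plane(c,uu,.085)[0]
        if abs(np.hypot(*(P-[.589,.083]))-.083)<.02: u.setdefault(c["name"],[]).append(uu)
print(u)
for p,q in zip(sorted(u["scene"]),sorted(u["side"])): print("peg",tri(a,p,b,q))
E
```

```text
go [ 57.4 306.4  -5.1] yaw 26.7 q6 103.1 t 25.1
{'scene': [(328.92857142857144, 234.71428571428572), (383.1282051282051, 201.28205128205127)], 'side': [(328.5466666666666, 233.58666666666664), (339.0350877192982, 191.6140350877193)]}
peg [ 0.5709779  -0.00124079  0.08374419]
peg [0.60709383 0.1602265  0.08490477]
```

Emit:
{"name": "carry_out", "arguments": {"commands": [{"translation": [57,306,-10],"yaw": 26.9,"grip": 8},{"translation": [57,306,-10],"yaw": 26.9,"grip": 8},{"translation": [57,306,-10],"yaw": 26.9,"grip": 8},{"translation": [57,306,-10],"yaw": 26.9,"grip": 8},{"translation": [57,306,-10],"yaw": 26.9,"grip": 8},{"translation": [57,306,-10],"yaw": 26.9,"grip": 8},{"translation": [57,306,-10],"yaw": 26.9,"grip": 8},{"translation": [57,306,-10],"yaw": 26.9,"grip": 8}]}}

```text
t: 26.0
tcp_pos: [0.5892, 0.079, 0.1719]
tool_rot: [3.141, 0.004, -0.223]
force: [0.2, 0.2, -1.9]
gripper_width: 0.174
gripper_force: 79.9
```

Emit:
{"name": "carry_out", "arguments": {"commands": [{"translation": [0,0,0],"yaw": 0,"grip": 8},{"translation": [0,0,0],"yaw": 0,"grip": 8},{"translation": [0,0,0],"yaw": 0,"grip": 8}]}}

```text
t: 26.3
tcp_pos: [0.5883, 0.083, 0.1739]
tool_rot: [3.142, 0.002, -0.216]
force: [-0.9, 1.2, -1.9]
gripper_width: 0.171
gripper_force: 79.9
```

```bash
cat >> h.py <<'E'
def holes(c,z):
    m=mask(c,"orange"); k=max(blobs(c,m,200),key=lambda t:t[2])[0]
    f=np.zeros_like(m); cv2.drawContours(f,[k[:,None]],-1,255,-1); f[m>0]=0
    H=[(u,ar) for _,u,ar in blobs(c,f,4)]
    for u,ar in H: print(c["name"],"hole",np.round(u,1),ar,np.round(plane(c,u,z)[0],4))
E
python3 - <<'E'
from h import *
s=read_state(); print(s["tcp_pos"],s["tool_rot"],s["gripper_width"]); zt=s["tcp_pos"][2]-.007
for n in("wrist","scene","side"):
    c=cap(n,"h_"+n)
    lid(c,zt); holes(c,zt)
E
```

```text
[0.58828313 0.08300691 0.1738548 ] [ 3.14157813e+00  1.59272844e-03 -2.16275303e-01] 0.17147156477394546
wrist lid tips mid [0.6076 0.1081] len 0.1425 xaxis 5.4 disc (array([0.60119904, 0.10276276]), np.float64(0.049028642680415464), np.float64(0.011149005536369452), 380)
wrist hole [146.3 291.7] 364.0 [0.6051 0.1636]
scene lid tips mid [0.5847 0.0826] len 0.1934 xaxis -11.7 disc (array([0.58727122, 0.08179236]), np.float64(0.0660680961627156), np.float64(0.0010731754980104063), 59)
scene hole [330.3 210.1] 11.5 [0.5685 0.0015]
scene hole [387.7 176. ] 11.0 [0.604  0.1645]
side lid tips mid [0.5989 0.0594] len 0.1629 xaxis -24.8 disc (array([0.58781279, 0.07102861]), np.float64(0.06030555529007347), np.float64(0.005840446184360609), 42)
```

View pics/h_wrist.png

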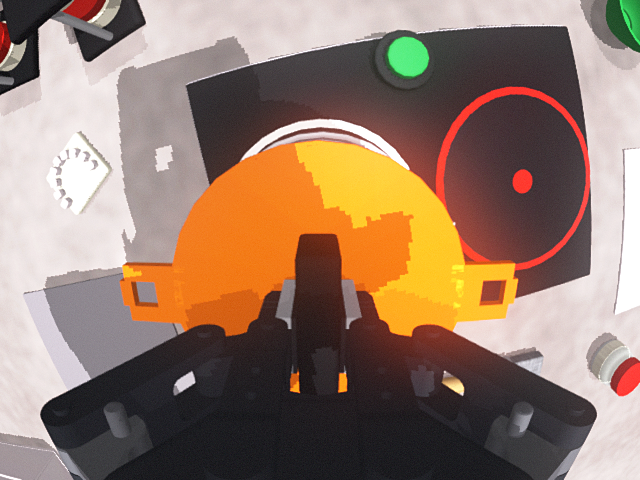

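The wrist view shows the lid held level over the pan, with its holes at (146,292) and (492,292).

```bash
python3 - <<'E'
from h import *
c=cap("wrist"); print(plane(c,[(146.3,291.7),(492,291.5)],.1675))
go(.59,.0805,.115,-12.6)
E
```

```text
[[0.60594686 0.16280127]
 [0.57067264 0.00249558]]
go [ 1.1  1.4 59.5] yaw 0.1 q6 99.6 t 26.5
```

Emit:
{"name": "carry_out", "arguments": {"commands": [{"translation": [1,1.5,20],"yaw": 0,"grip": 8},{"translation": [1,1.5,40],"yaw": 0,"grip": 8},{"translation": [1,1.5,52],"yaw": 0,"grip": 8},{"translation": [1,1.5,57],"yaw": 0,"grip": 8},{"translation": [1,1.5,57],"yaw": 0,"grip": 8},{"translation": [1,1.5,57],"yaw": 0,"grip": 8}]}}

```text
t: 27.1
tcp_pos: [0.5907, 0.0796, 0.1179]
tool_rot: [-3.141, -0.001, -0.219]
force: [0.1, -0.2, -2.3]
gripper_width: 0.176
gripper_force: 80.0
```

```bash
python3 - <<'E'
from h import *
s=read_state(); print(s["tcp_pos"],s["tool_rot"],s["gripper_width"]); zt=s["tcp_pos"][2]-.007
go(.59,.0805,.1,-12.6)
c=cap("scene"); holes(c,zt)
w=cap("wrist"); holes(w,zt)
b=cap("side","l_side"); holes(b,zt)
im=np.hstack([cv2.resize(c["color"][130:290,270:430,::-1],(400,400)),cv2.resize(b["color"][150:310,250:410,::-1],(400,400))]); cv2.imwrite("pics/l2.png",im)
E
```

```text
[0.59069091 0.07955822 0.11791705] [-3.14133665e+00 -1.32672667e-03 -2.18667749e-01] 0.17601453159875038
go [-0.9 -0.8 17.9] yaw 0.1 q6 99.5 t 27.1
scene hole [329.5 228. ] 13.0 [ 0.5716 -0.0018]
scene hole [384.3 194. ] 11.0 [0.6059 0.1609]
wrist hole [146.4 291.8] 368.0 [0.6078 0.1601]
```

View pics/l2.png

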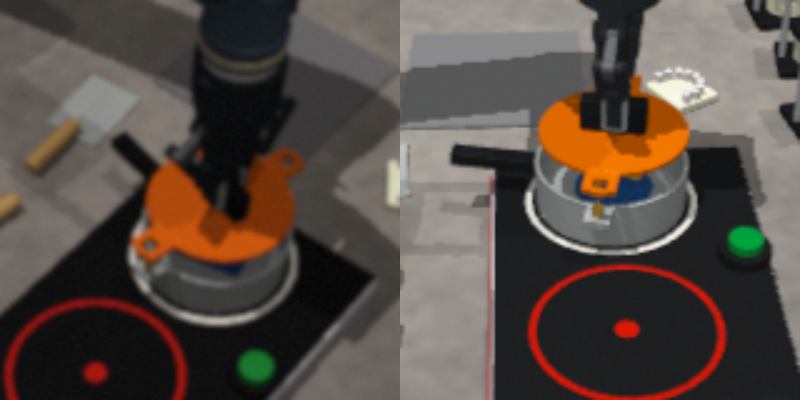

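The views show the lid over the pan just above the pegs, aligned to about 1 mm, with the plates under it.

Emit:
{"name": "carry_out", "arguments": {"commands": [{"translation": [-1,-1,5],"yaw": 0,"grip": 8},{"translation": [-1,-1,10],"yaw": 0,"grip": 8},{"translation": [-1,-1,14],"yaw": 0,"grip": 8},{"translation": [-1,-1,17],"yaw": 0,"grip": 8},{"translation": [-1,-1,20],"yaw": 0,"grip": 8}]}}

```text
t: 27.75
tcp_pos: [0.5892, 0.0807, 0.0968]
tool_rot: [3.142, 0.0, -0.219]
force: [0.4, -0.6, -1.9]
gripper_width: 0.173
gripper_force: 80.0
```

Emit:
{"name": "carry_out", "arguments": {"commands": [{"translation": [0,0,2],"yaw": 0,"grip": 8},{"translation": [0,0,4],"yaw": 0,"grip": 8},{"translation": [0,0,6],"yaw": 0,"grip": 8}]}}

```text
t: 28.05
tcp_pos: [0.5894, 0.0807, 0.0912]
tool_rot: [-3.142, -0.0, -0.219]
force: [-0.1, -0.2, -1.4]
gripper_width: 0.169
gripper_force: 80.0
```

Emit:
{"name": "carry_out", "arguments": {"commands": [{"translation": [0,0,1],"yaw": 0,"grip": 8},{"translation": [0,0,2],"yaw": 0,"grip": 8},{"translation": [0,0,3],"yaw": 0,"grip": 8},{"translation": [0,0,3],"yaw": 0,"grip": 8}]}}

```text
t: 28.45
tcp_pos: [0.5894, 0.0807, 0.0883]
tool_rot: [-3.142, -0.0, -0.219]
force: [0.3, 0.0, -1.5]
gripper_width: 0.17
gripper_force: 80.2
```

Emit:
{"name": "carry_out", "arguments": {"commands": [{"translation": [0,0,0],"yaw": 0,"grip": 30},{"translation": [0,0,0],"yaw": 0,"grip": 45},{"translation": [0,0,0],"yaw": 0,"grip": 50},{"translation": [0,0,0],"yaw": 0,"grip": 50},{"translation": [0,0,-30],"yaw": 0,"grip": 50},{"translation": [0,0,-80],"yaw": 0,"grip": 50},{"translation": [0,0,-100],"yaw": 0,"grip": 50},{"translation": [0,0,-100],"yaw": 0,"grip": 50}]}}

```text
t: 29.25
tcp_pos: [0.592, 0.0807, 0.1924]
tool_rot: [-3.14, -0.009, -0.219]
force: [1.0, -0.2, 0.3]
gripper_width: 0.581
gripper_force: 0.0
```

```bash
python3 - <<'E'
from h import *
a=cap("scene","sc3"); b=cap("side","si3"); w=cap("wrist","w7")
for c in(a,b,w): lid(c,.081); holes(c,.081)
go(.48,.104,.15,-12.5)
E
```

```text
scene lid tips mid [0.5841 0.0813] len 0.1923 xaxis -12.9 disc (array([0.58670341, 0.08061436]), np.float64(0.06645189851311657), np.float64(0.0007376824423205586), 49)
scene hole [357.4 213.6] 266.0 [0.5804 0.0935]
side lid tips mid [0.5926 0.0769] len 0.1937 xaxis -12.6 disc (array([0.58932605, 0.07893144]), np.float64(0.06660431073457825), np.float64(0.0012380894730776026), 69)
side hole [328.5 233.3] 10.5 [0.5717 0.002 ]
wrist lid tips mid [0.5722 0.1161] len 0.1447 xaxis -42.7 disc (array([0.57064118, 0.08881979]), np.float64(0.04376831559622084), np.float64(0.012058417425389392), 449)
wrist hole [294.1 317.3] 20.5 [0.5307 0.113 ]
wrist hole [304.7 309.7] 14.0 [0.5353 0.1036]
wrist hole [278.  301.1] 12.0 [0.5464 0.1214]
wrist hole [262.7 299.2] 41.0 [0.5501 0.1323]
wrist hole [204.2 237.1] 230.5 [0.6058 0.1618]
wrist hole [317.9 261.2] 1348.0 [0.5707 0.0857]
go [-110.7    0.8   37.6] yaw -0.0 q6 99.6 t 29.4
```

View pics/w7.png

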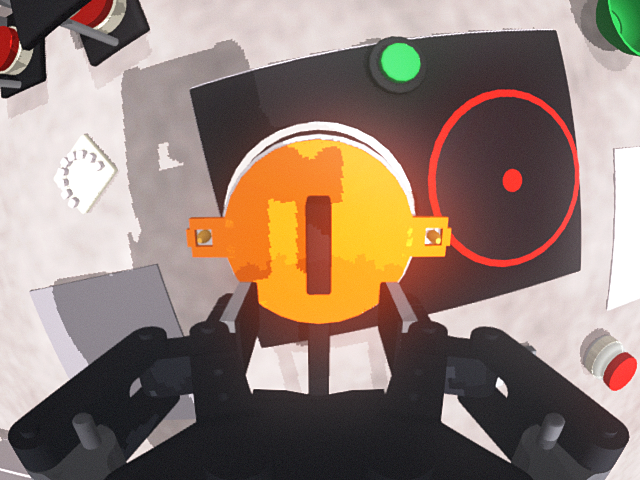

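The wrist view shows the lid down on the pan with a brass peg in each hole, at (204,237) and (433,237). Next I'll go back to the handle.

Emit:
{"name": "carry_out", "arguments": {"commands": [{"translation": [-60,0,0],"yaw": 0,"grip": 60},{"translation": [-112,0.5,20],"yaw": 0,"grip": 70},{"translation": [-112,0.5,60],"yaw": 0,"grip": 70},{"translation": [-112,0.5,80],"yaw": 0,"grip": 70},{"translation": [-112,0.5,80],"yaw": 0,"grip": 70},{"translation": [-112,0.5,80],"yaw": 0,"grip": 70}]}}

```text
t: 30.0
tcp_pos: [0.4797, 0.1045, 0.1075]
tool_rot: [3.141, 0.002, -0.219]
force: [0.3, -0.0, -0.5]
gripper_width: 0.823
gripper_force: 0.0
```

```bash
python3 - <<'E'
from h import *
c=cap("wrist","w8"); print(proj(c,[[.4805,.1048,.064],[.519,.096,.064]]))
go(.480,.1048,.046,-12.5)
E
```

```text
[[318.4357413  264.936748  ]
 [318.91830998 190.97088618]]
go [-0.7 -0.2 62.3] yaw -0.0 q6 101.8 t 30.1
```

View pics/w8.png

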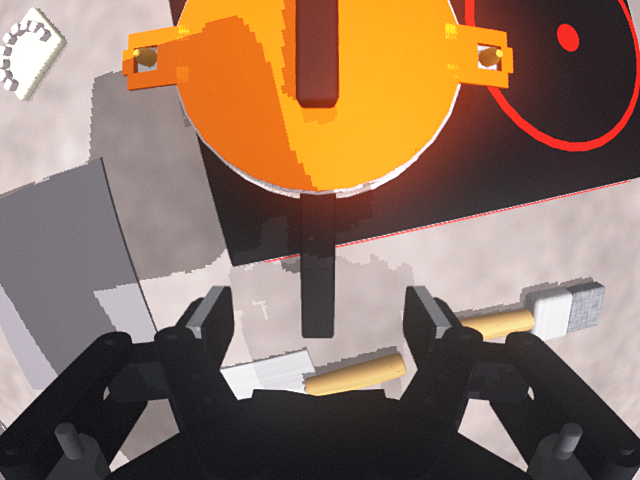

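The wrist view shows the lid seated with pegs in both holes, and the handle (318,265) centred between the open fingers.

Emit:
{"name": "carry_out", "arguments": {"commands": [{"translation": [0,0,30],"yaw": 0,"grip": 70},{"translation": [0,0,55],"yaw": 0,"grip": 70},{"translation": [0,0,61],"yaw": 0,"grip": 50},{"translation": [0,0,61],"yaw": 0,"grip": 30},{"translation": [0,0,61],"yaw": 0,"grip": 10},{"translation": [0,0,61],"yaw": 0,"grip": 10},{"translation": [0,0,61],"yaw": 0,"grip": 10},{"translation": [0,0,61],"yaw": 0,"grip": 10}], "newtons": 70}}

```text
t: 30.85
tcp_pos: [0.4811, 0.1045, 0.0487]
tool_rot: [-3.141, -0.003, -0.219]
force: [-0.6, -0.5, 6.2]
gripper_width: 0.196
gripper_force: 69.4
```

```bash
python3 - <<'E'
from h import *
s=read_state(); p=s["tcp_pos"]; print(p,s["force"],s["gripper_width"])
go(p[0]-.0008,p[1]-.1765,p[2],-12.5)
E
```

```text
[0.48105761 0.10452396 0.0487306 ] [-0.62972702 -0.49918496  6.15864944] 0.19551260363464215
go [ 37.5 172.5   0. ] yaw -0.0 q6 101.8 t 30.9
```

Emit:
{"name": "carry_out", "arguments": {"commands": [{"translation": [1,5,0],"yaw": 0,"grip": 10},{"translation": [3,14,0],"yaw": 0,"grip": 10},{"translation": [6,26,0],"yaw": 0,"grip": 10},{"translation": [8,39,0],"yaw": 0,"grip": 10},{"translation": [11,52,0],"yaw": 0,"grip": 10},{"translation": [14,65,0],"yaw": 0,"grip": 10},{"translation": [17,78,0],"yaw": 0,"grip": 10},{"translation": [19,88,0],"yaw": 0,"grip": 10}]}}

```text
t: 31.65
tcp_pos: [0.4799, 0.0153, 0.0487]
tool_rot: [-3.14, -0.002, -0.217]
force: [0.6, 8.9, 8.2]
gripper_width: 0.196
gripper_force: 69.9
```

```bash
python3 - <<'E'
from h import *
s=read_state(); print(s["force"],s["gripper_width"])
go(.4803,-.072,.0487,-12.5)
E
```

```text
[0.61305966 8.9415324  8.21373633] 0.1957224499644748
go [19.2 85.2 -0.1] yaw 0.1 q6 90.7 t 31.6
```

Emit:
{"name": "carry_out", "arguments": {"commands": [{"translation": [3,12,0],"yaw": 0,"grip": 10},{"translation": [5,25,0],"yaw": 0,"grip": 10},{"translation": [8,38,0],"yaw": 0,"grip": 10},{"translation": [11,51,0],"yaw": 0,"grip": 10},{"translation": [14,63,0],"yaw": 0,"grip": 10},{"translation": [16,74,0],"yaw": 0,"grip": 10},{"translation": [18,81,0],"yaw": 0,"grip": 10},{"translation": [18.5,84.5,0],"yaw": 0,"grip": 10}]}}

```text
t: 32.45
tcp_pos: [0.4787, -0.0706, 0.0487]
tool_rot: [-3.14, 0.0, -0.217]
force: [1.1, 10.5, 9.7]
gripper_width: 0.193
gripper_force: 70.2
```

Emit:
{"name": "carry_out", "arguments": {"commands": [{"translation": [0,0,0],"yaw": 0,"grip": 10},{"translation": [0,0,0],"yaw": 0,"grip": 10},{"translation": [0,0,0],"yaw": 0,"grip": 10},{"translation": [0,0,0],"yaw": 0,"grip": 10}]}}

```text
t: 32.85
tcp_pos: [0.4788, -0.071, 0.0487]
tool_rot: [-3.141, -0.0, -0.216]
force: [-0.6, 4.1, 10.1]
gripper_width: 0.194
gripper_force: 70.0
```

```bash
python3 - <<'E'
from h import *
s=read_state(); print(s["tcp_pos"],s["gripper_width"])
a=cap("scene"); b=cap("side"); lid(a,.081); lid(b,.081); lid(cap("wrist","w9"),.081)
# white dot / ring now
for c,p in((a,None),(b,None)):
    u=proj(c,[.589,.082,.03])[0].astype(int); g=c["color"].min(2); w=np.zeros_like(g); w[u[1]-8:u[1]+8,u[0]-8:u[0]+8]=(g[u[1]-8:u[1]+8,u[0]-8:u[0]+8]>100)*255
    for k,uu,ar in blobs(c,w,3): print(c["name"],"white dot",plane(c,uu,.03))
go(.4803,-.072,.0487,-12.5)
E
```

```text
[ 0.47878387 -0.07103449  0.04868645] 0.19410817554134935
scene lid tips mid [ 0.5862 -0.0933] len 0.195 xaxis -13.7 disc (array([ 0.58538878, -0.09300047]), np.float64(0.06606993428611568), np.float64(0.0006028164443797196), 55)
side lid tips mid [ 0.5877 -0.0943] len 0.1963 xaxis -14.2 disc (array([ 0.58748674, -0.09389172]), np.float64(0.06741188276607767), np.float64(0.0007011390421068214), 50)
wrist lid tips mid [ 0.5857 -0.0923] len 0.193 xaxis -15.0 disc (array([ 0.58027646, -0.09120136]), np.float64(0.06253919659168844), np.float64(0.00709079612560979), 421)
scene white dot [[0.58681362 0.08216853]]
side white dot [[0.59027724 0.08233718]]
go [1.7 0.6 0. ] yaw 0.1 q6 80.6 t 33.0
```

Emit:
{"name": "carry_out", "arguments": {"commands": [{"translation": [0,0,0],"yaw": 0,"grip": 40},{"translation": [0,0,0],"yaw": 0,"grip": 60},{"translation": [0,0,0],"yaw": 0,"grip": 60},{"translation": [0,0,-30],"yaw": 0,"grip": 60},{"translation": [0,0,-80],"yaw": 0,"grip": 60},{"translation": [0,0,-130],"yaw": 0,"grip": 40},{"translation": [0,0,-150],"yaw": 0,"grip": 0},{"translation": [0,0,-150],"yaw": 0,"grip": 0}]}}

```text
t: 33.8
tcp_pos: [0.4813, -0.073, 0.2007]
tool_rot: [3.14, -0.008, -0.219]
force: [0.3, -1.0, -0.1]
gripper_width: 0.193
gripper_force: 0.0
```

```bash
python3 - <<'E'
from h import *
a=cap("scene"); b=cap("side"); lid(a,.081); lid(b,.081); w=cap("wrist","w10")
u=[]
for c in(a,b):
    for k,uu,ar in blobs(c,mask(c,"green"),50):
        P=plane(c,uu,.05)[0]
        if np.hypot(*(P-[.7,-.01]))<.03: u.append(uu)
print(tri(a,u[0],b,u[1]))
go(.7005,-.0075,.15,0)
E
```

```text
scene lid tips mid [ 0.5854 -0.0941] len 0.1932 xaxis -13.3 disc (array([ 0.58541791, -0.09312322]), np.float64(0.06612564765474103), np.float64(0.0005979734820742294), 56)
side lid tips mid [ 0.5844 -0.0941] len 0.1952 xaxis -12.3 disc (array([ 0.58738542, -0.09420382]), np.float64(0.06721058968593747), np.float64(0.000757194540995057), 52)
[ 0.70066044 -0.00842755  0.04921141]
go [ 203.1 -111.1   46. ] yaw -12.6 q6 80.7 t 34.0
```

View pics/w10.png

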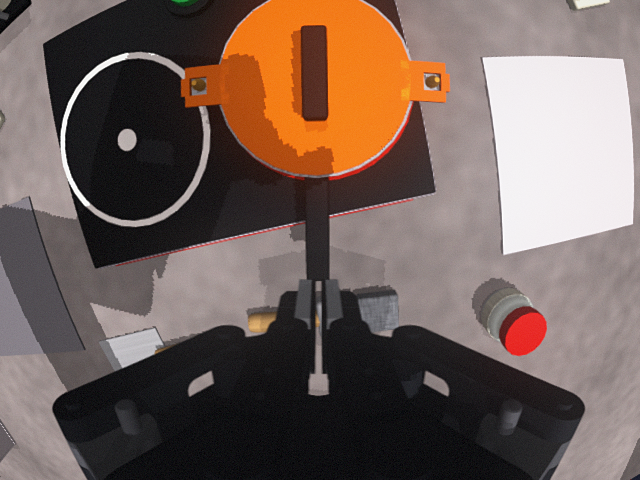

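The wrist view shows the covered pan on the red ring with the pegs through the lid at (199,85) and (432,81). The gripper is free of it.

Emit:
{"name": "carry_out", "arguments": {"commands": [{"translation": [203,-111,0],"yaw": -12.6,"grip": 0},{"translation": [203,-111,0],"yaw": -12.6,"grip": 0},{"translation": [203,-111,0],"yaw": -12.6,"grip": 0},{"translation": [203,-111,0],"yaw": -12.6,"grip": 0},{"translation": [203,-111,0],"yaw": -12.6,"grip": 0},{"translation": [203,-111,40],"yaw": -12.6,"grip": 0},{"translation": [203,-111,80],"yaw": -12.6,"grip": 0},{"translation": [203,-111,110],"yaw": -12.6,"grip": 0}]}}

```text
t: 34.75
tcp_pos: [0.6985, -0.0071, 0.0814]
tool_rot: [-3.14, 0.008, 0.001]
force: [-0.5, -0.4, 0.5]
gripper_width: -0.003
gripper_force: 0.0
```

Emit:
{"name": "carry_out", "arguments": {"commands": [{"translation": [0,0,0],"yaw": 0,"grip": 0},{"translation": [0,0,0],"yaw": 0,"grip": 0}]}}

```text
t: 34.95
tcp_pos: [0.7002, -0.0076, 0.0851]
tool_rot: [-3.141, 0.004, 0.001]
force: [0.2, -0.5, 0.9]
gripper_width: -0.004
gripper_force: 0.0
```

```bash
python3 - <<'E'
from h import *
s=read_state(); print(s["tcp_pos"])
c=cap("wrist")
for k,uu,ar in blobs(c,mask(c,"green"),50): print(np.round(uu),ar,plane(c,uu,.05))
go(.7005,-.0082,.055,0)
E
```

```text
[ 0.70019591 -0.00762123  0.08510409]
[318. 264.] 2141.5 [[ 0.70467034 -0.0069278 ]]
go [-1.2  0.3 32.2] yaw 0.1 q6 80.2 t 35.0
```

Emit:
{"name": "carry_out", "arguments": {"commands": [{"translation": [0,0,20],"yaw": 0,"grip": 0},{"translation": [0,0,30],"yaw": 0,"grip": 0},{"translation": [0,0,33],"yaw": 0,"grip": 0},{"translation": [0,0,35],"yaw": 0,"grip": 0},{"translation": [0,0,37],"yaw": 0,"grip": 0},{"translation": [0,0,37],"yaw": 0,"grip": 0}]}}

```text
t: 35.6
tcp_pos: [0.702, -0.0078, 0.0512]
tool_rot: [3.141, -0.002, 0.001]
force: [0.6, -0.6, 2.1]
gripper_width: 0.003
gripper_force: 0.9
```

Emit:
{"name": "carry_out", "arguments": {"commands": [{"translation": [0,0,1.5],"yaw": 0,"grip": 0},{"translation": [0,0,3],"yaw": 0,"grip": 0},{"translation": [0,0,4],"yaw": 0,"grip": 0}]}}

```text
t: 35.9
tcp_pos: [0.702, -0.0078, 0.047]
tool_rot: [3.141, -0.002, 0.001]
force: [0.6, -0.2, 4.1]
gripper_width: 0.004
gripper_force: 2.2
```

Emit:
{"name": "carry_out", "arguments": {"commands": [{"translation": [0,0,1],"yaw": 0,"grip": 0},{"translation": [0,0,2],"yaw": 0,"grip": 0},{"translation": [0,0,3],"yaw": 0,"grip": 0}]}}

```text
t: 36.2
tcp_pos: [0.7021, -0.0078, 0.0459]
tool_rot: [3.141, -0.002, 0.001]
force: [-4.8, 0.0, 18.3]
gripper_width: -0.0
gripper_force: 8.9
```

The force rose to 18 N, so the button is fully down. I'll retract straight up.

Emit:
{"name": "carry_out", "arguments": {"commands": [{"translation": [0,0,0],"yaw": 0,"grip": 0},{"translation": [0,0,-10],"yaw": 0,"grip": 0},{"translation": [0,0,-50],"yaw": 0,"grip": 0},{"translation": [0,0,-100],"yaw": 0,"grip": 0},{"translation": [0,0,-150],"yaw": 0,"grip": 0},{"translation": [0,0,-150],"yaw": 0,"grip": 0},{"translation": [0,0,-150],"yaw": 0,"grip": 0}]}}

```text
t: 36.9
tcp_pos: [0.7017, -0.0077, 0.1947]
tool_rot: [3.141, -0.002, 0.001]
force: [-0.3, 0.2, -1.3]
gripper_width: -0.002
gripper_force: 0.0
```

```bash
python3 - <<'E'
from h import *
a=cap("scene"); b=cap("side","fin"); lid(a,.081); lid(b,.081)
u=[]
for c in(a,b):
    for k,uu,ar in blobs(c,mask(c,"green"),30):
        if np.hypot(*(plane(c,uu,.05)[0]-[.7,-.01]))<.03: u.append(uu)
print(tri(a,u[0],b,u[1]) if len(u)==2 else u)
E
```

```text
scene lid tips mid [ 0.5811 -0.0922] len 0.195 xaxis -10.6 disc (array([ 0.58427803, -0.09247587]), np.float64(0.06691570833489001), np.float64(0.0005647589384930735), 57)
side lid tips mid [ 0.5877 -0.0943] len 0.1963 xaxis -14.2 disc (array([ 0.58712268, -0.09370054]), np.float64(0.06775268131010904), np.float64(0.000695153289487993), 50)
[ 0.70076951 -0.00860855  0.04942472]
```

View pics/fin.png

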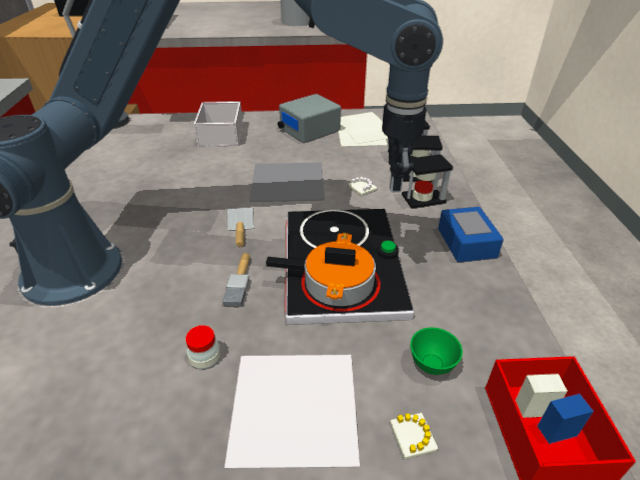

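The final view shows the covered pan centred on the red ring at (340,272), the button back up at (388,246), and the other things where they were.

```bash
python3 -c "
from bench import ticket
print(ticket.hand_in())"
```

```text
the job is handed in; nothing more can be done
None
```

The three blue plates are in the covered pan, the pan is back on the red ring within a few millimetres of centre, the start button was pressed down once and came back up, and the job is handed in; the hand-in gave no verdict.

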